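Transfer stripped parts to the assembly rack in reverse order

TASK

The four parts in the wooden rack lie in the order they came off the machine; move them into the empty aluminium rack in reverse order, ready for reassembly. Take them one at a time, beginning with the part next to the wooden rack's handle: it goes into the aluminium rack's bay farthest from that rack's handle, the next part into the bay beside it, and so on, until the last part lies next to the aluminium rack's handle. Set each part down flat in the middle of its bay and let go of it, and leave the tape roll and the sprocket on the worktop where they lie.

Things in the scene. Friction and masses are not known exactly. Their poses are not given: they have to be found in the camera images.
- wooden_rack: low wooden parts rack with cork-lined bays, fixed, 326 x 90 mm (x, y). Origin: centre of its underside, on the worktop. A small steel loop handle is at its -x end only (to x = -187 mm). Four bays in a row, centred at x = -111, -37, +37, +111 mm, y = 0, floors 14 mm above the worktop; ribs between them stand 4 mm above the floors, 70 mm apart; long sides open, no lip. It holds the four parts at the start.
- metal_rack: low aluminium parts rack with black rubber-lined bays, fixed, 326 x 90 mm (x, y). Origin: centre of its underside, on the worktop. A small steel loop handle is at its -x end only (to x = -187 mm). Four bays in a row, centred at x = -111, -37, +37, +111 mm, y = 0, floors 14 mm above the worktop; ribs between them stand 4 mm above the floors, 70 mm apart; long sides open, no lip. Empty at the start.
- piston_mid (a point): plain alloy piston standing on its skirt, an upright drum 54 mm in diameter and 48 mm tall. Point: its centre, half-way up, z axis up. One of the four parts to move; starts near the middle of one of the wooden rack's bays, which one varies
- bearing_mid (a point): ball bearing lying flat, a disc 47 mm in diameter and 14 mm tall. Point: its centre, half-way up, z axis up. One of the four parts to move; starts near the middle of one of the wooden rack's bays, which one varies
- spacer_mid (a point): plain alloy hub spacer, an upright collar 38 mm in diameter and 30 mm tall. Point: its centre, half-way up, z axis up. One of the four parts to move; starts near the middle of one of the wooden rack's bays, which one varies
- nut_mid (a point): large hexagonal lock nut lying flat, 36 mm across flats (41 mm across corners) and 16 mm tall; two opposite flats face its own +x and -x axes, the other pairs lie at 60 degrees to them. Point: its centre, half-way up, z axis up. One of the four parts to move; starts near the middle of one of the wooden rack's bays, which one varies
- tape_mid (a point): black roll of adhesive tape lying on the worktop between the racks, 66 mm in diameter, 19 mm tall; point: its centre, half-way up. Bystander, loose, not to be disturbed. Nearer the robot, between the racks, stands a fixed bench vice 174 mm tall: cross above it
- sprocket_mid (a point): small toothed drive sprocket lying on the worktop between the racks, 68 mm in diameter, 9 mm tall with a hub to 13 mm; point: on its axis, 4.5 mm above the worktop. Bystander, loose, not to be disturbed

How it is judged:
On the way, in this order (a step that is already met when the one before it is completed fails the run):
1. the part next to the wooden rack's handle stands in the bay farthest from the handle in the aluminium rack, the other three still waiting in the wooden rack (((x of piston_mid in the frame of metal_rack between 0.099 and 0.123 m and y of piston_mid in the frame of metal_rack between -0.012 and 0.012 m) or (x of piston_mid in the frame of wooden_rack between -0.052 and -0.022 m and y of piston_mid in the frame of wooden_rack between -0.015 and 0.015 m) or (x of piston_mid in the frame of wooden_rack between 0.022 and 0.052 m and y of piston_mid in the frame of wooden_rack between -0.015 and 0.015 m) or (x of piston_mid in the frame of wooden_rack between 0.096 and 0.126 m and y of piston_mid in the frame of wooden_rack between -0.015 and 0.015 m)) and ((x of bearing_mid in the frame of metal_rack between 0.099 and 0.123 m and y of bearing_mid in the frame of metal_rack between -0.012 and 0.012 m) or (x of bearing_mid in the frame of wooden_rack between -0.052 and -0.022 m and y of bearing_mid in the frame of wooden_rack between -0.015 and 0.015 m) or (x of bearing_mid in the frame of wooden_rack between 0.022 and 0.052 m and y of bearing_mid in the frame of wooden_rack between -0.015 and 0.015 m) or (x of bearing_mid in the frame of wooden_rack between 0.096 and 0.126 m and y of bearing_mid in the frame of wooden_rack between -0.015 and 0.015 m)) and ((x of spacer_mid in the frame of metal_rack between 0.099 and 0.123 m and y of spacer_mid in the frame of metal_rack between -0.012 and 0.012 m) or (x of spacer_mid in the frame of wooden_rack between -0.052 and -0.022 m and y of spacer_mid in the frame of wooden_rack between -0.015 and 0.015 m) or (x of spacer_mid in the frame of wooden_rack between 0.022 and 0.052 m and y of spacer_mid in the frame of wooden_rack between -0.015 and 0.015 m) or (x of spacer_mid in the frame of wooden_rack between 0.096 and 0.126 m and y of spacer_mid in the frame of wooden_rack between -0.015 and 0.015 m)) and ((x of nut_mid in the frame of metal_rack between 0.099 and 0.123 m and y of nut_mid in the frame of metal_rack between -0.012 and 0.012 m) or (x of nut_mid in the frame of wooden_rack between -0.052 and -0.022 m and y of nut_mid in the frame of wooden_rack between -0.015 and 0.015 m) or (x of nut_mid in the frame of wooden_rack between 0.022 and 0.052 m and y of nut_mid in the frame of wooden_rack between -0.015 and 0.015 m) or (x of nut_mid in the frame of wooden_rack between 0.096 and 0.126 m and y of nut_mid in the frame of wooden_rack between -0.015 and 0.015 m)) and height (world z) of piston_mid below 0.043 m and height (world z) of bearing_mid below 0.026 m and height (world z) of spacer_mid below 0.034 m and height (world z) of nut_mid below 0.027 m), for 0.2 s.
2. the first two parts stand, in reverse order, in the two bays farthest from the handle in the aluminium rack, the other two still waiting in the wooden rack (((x of piston_mid in the frame of metal_rack between 0.099 and 0.123 m and y of piston_mid in the frame of metal_rack between -0.012 and 0.012 m) or (x of piston_mid in the frame of metal_rack between 0.025 and 0.049 m and y of piston_mid in the frame of metal_rack between -0.012 and 0.012 m) or (x of piston_mid in the frame of wooden_rack between 0.022 and 0.052 m and y of piston_mid in the frame of wooden_rack between -0.015 and 0.015 m) or (x of piston_mid in the frame of wooden_rack between 0.096 and 0.126 m and y of piston_mid in the frame of wooden_rack between -0.015 and 0.015 m)) and ((x of bearing_mid in the frame of metal_rack between 0.099 and 0.123 m and y of bearing_mid in the frame of metal_rack between -0.012 and 0.012 m) or (x of bearing_mid in the frame of metal_rack between 0.025 and 0.049 m and y of bearing_mid in the frame of metal_rack between -0.012 and 0.012 m) or (x of bearing_mid in the frame of wooden_rack between 0.022 and 0.052 m and y of bearing_mid in the frame of wooden_rack between -0.015 and 0.015 m) or (x of bearing_mid in the frame of wooden_rack between 0.096 and 0.126 m and y of bearing_mid in the frame of wooden_rack between -0.015 and 0.015 m)) and ((x of spacer_mid in the frame of metal_rack between 0.099 and 0.123 m and y of spacer_mid in the frame of metal_rack between -0.012 and 0.012 m) or (x of spacer_mid in the frame of metal_rack between 0.025 and 0.049 m and y of spacer_mid in the frame of metal_rack between -0.012 and 0.012 m) or (x of spacer_mid in the frame of wooden_rack between 0.022 and 0.052 m and y of spacer_mid in the frame of wooden_rack between -0.015 and 0.015 m) or (x of spacer_mid in the frame of wooden_rack between 0.096 and 0.126 m and y of spacer_mid in the frame of wooden_rack between -0.015 and 0.015 m)) and ((x of nut_mid in the frame of metal_rack between 0.099 and 0.123 m and y of nut_mid in the frame of metal_rack between -0.012 and 0.012 m) or (x of nut_mid in the frame of metal_rack between 0.025 and 0.049 m and y of nut_mid in the frame of metal_rack between -0.012 and 0.012 m) or (x of nut_mid in the frame of wooden_rack between 0.022 and 0.052 m and y of nut_mid in the frame of wooden_rack between -0.015 and 0.015 m) or (x of nut_mid in the frame of wooden_rack between 0.096 and 0.126 m and y of nut_mid in the frame of wooden_rack between -0.015 and 0.015 m)) and height (world z) of piston_mid below 0.043 m and height (world z) of bearing_mid below 0.026 m and height (world z) of spacer_mid below 0.034 m and height (world z) of nut_mid below 0.027 m), for 0.2 s.
3. the first three parts stand, in reverse order, in the three bays farthest from the handle in the aluminium rack, the other still waiting in the wooden rack (((x of piston_mid in the frame of metal_rack between 0.099 and 0.123 m and y of piston_mid in the frame of metal_rack between -0.012 and 0.012 m) or (x of piston_mid in the frame of metal_rack between 0.025 and 0.049 m and y of piston_mid in the frame of metal_rack between -0.012 and 0.012 m) or (x of piston_mid in the frame of metal_rack between -0.049 and -0.025 m and y of piston_mid in the frame of metal_rack between -0.012 and 0.012 m) or (x of piston_mid in the frame of wooden_rack between 0.096 and 0.126 m and y of piston_mid in the frame of wooden_rack between -0.015 and 0.015 m)) and ((x of bearing_mid in the frame of metal_rack between 0.099 and 0.123 m and y of bearing_mid in the frame of metal_rack between -0.012 and 0.012 m) or (x of bearing_mid in the frame of metal_rack between 0.025 and 0.049 m and y of bearing_mid in the frame of metal_rack between -0.012 and 0.012 m) or (x of bearing_mid in the frame of metal_rack between -0.049 and -0.025 m and y of bearing_mid in the frame of metal_rack between -0.012 and 0.012 m) or (x of bearing_mid in the frame of wooden_rack between 0.096 and 0.126 m and y of bearing_mid in the frame of wooden_rack between -0.015 and 0.015 m)) and ((x of spacer_mid in the frame of metal_rack between 0.099 and 0.123 m and y of spacer_mid in the frame of metal_rack between -0.012 and 0.012 m) or (x of spacer_mid in the frame of metal_rack between 0.025 and 0.049 m and y of spacer_mid in the frame of metal_rack between -0.012 and 0.012 m) or (x of spacer_mid in the frame of metal_rack between -0.049 and -0.025 m and y of spacer_mid in the frame of metal_rack between -0.012 and 0.012 m) or (x of spacer_mid in the frame of wooden_rack between 0.096 and 0.126 m and y of spacer_mid in the frame of wooden_rack between -0.015 and 0.015 m)) and ((x of nut_mid in the frame of metal_rack between 0.099 and 0.123 m and y of nut_mid in the frame of metal_rack between -0.012 and 0.012 m) or (x of nut_mid in the frame of metal_rack between 0.025 and 0.049 m and y of nut_mid in the frame of metal_rack between -0.012 and 0.012 m) or (x of nut_mid in the frame of metal_rack between -0.049 and -0.025 m and y of nut_mid in the frame of metal_rack between -0.012 and 0.012 m) or (x of nut_mid in the frame of wooden_rack between 0.096 and 0.126 m and y of nut_mid in the frame of wooden_rack between -0.015 and 0.015 m)) and height (world z) of piston_mid below 0.043 m and height (world z) of bearing_mid below 0.026 m and height (world z) of spacer_mid below 0.034 m and height (world z) of nut_mid below 0.027 m), for 0.2 s.
At the end, for the whole second after the job is handed in: All four parts, moved in the order of the stages, are in the aluminium rack, one in each bay: centre within 12 mm of the bay's centre along and across the rack, resting on its floor (not more than 5 mm above it), tilted less than 0.15 rad, at rest (((x of piston_mid in the frame of metal_rack between 0.099 and 0.123 m and y of piston_mid in the frame of metal_rack between -0.012 and 0.012 m) or (x of piston_mid in the frame of metal_rack between 0.025 and 0.049 m and y of piston_mid in the frame of metal_rack between -0.012 and 0.012 m) or (x of piston_mid in the frame of metal_rack between -0.049 and -0.025 m and y of piston_mid in the frame of metal_rack between -0.012 and 0.012 m) or (x of piston_mid in the frame of metal_rack between -0.123 and -0.099 m and y of piston_mid in the frame of metal_rack between -0.012 and 0.012 m)) and ((x of bearing_mid in the frame of metal_rack between 0.099 and 0.123 m and y of bearing_mid in the frame of metal_rack between -0.012 and 0.012 m) or (x of bearing_mid in the frame of metal_rack between 0.025 and 0.049 m and y of bearing_mid in the frame of metal_rack between -0.012 and 0.012 m) or (x of bearing_mid in the frame of metal_rack between -0.049 and -0.025 m and y of bearing_mid in the frame of metal_rack between -0.012 and 0.012 m) or (x of bearing_mid in the frame of metal_rack between -0.123 and -0.099 m and y of bearing_mid in the frame of metal_rack between -0.012 and 0.012 m)) and ((x of spacer_mid in the frame of metal_rack between 0.099 and 0.123 m and y of spacer_mid in the frame of metal_rack between -0.012 and 0.012 m) or (x of spacer_mid in the frame of metal_rack between 0.025 and 0.049 m and y of spacer_mid in the frame of metal_rack between -0.012 and 0.012 m) or (x of spacer_mid in the frame of metal_rack between -0.049 and -0.025 m and y of spacer_mid in the frame of metal_rack between -0.012 and 0.012 m) or (x of spacer_mid in the frame of metal_rack between -0.123 and -0.099 m and y of spacer_mid in the frame of metal_rack between -0.012 and 0.012 m)) and ((x of nut_mid in the frame of metal_rack between 0.099 and 0.123 m and y of nut_mid in the frame of metal_rack between -0.012 and 0.012 m) or (x of nut_mid in the frame of metal_rack between 0.025 and 0.049 m and y of nut_mid in the frame of metal_rack between -0.012 and 0.012 m) or (x of nut_mid in the frame of metal_rack between -0.049 and -0.025 m and y of nut_mid in the frame of metal_rack between -0.012 and 0.012 m) or (x of nut_mid in the frame of metal_rack between -0.123 and -0.099 m and y of nut_mid in the frame of metal_rack between -0.012 and 0.012 m)) and height (world z) of piston_mid below 0.043 m and height (world z) of bearing_mid below 0.026 m and height (world z) of spacer_mid below 0.034 m and height (world z) of nut_mid below 0.027 m and angle between each of piston_mid, bearing_mid, spacer_mid, nut_mid's own z axis and vertical below 0.15 rad and linear speed of each of piston, bearing, spacer, nut below 0.02 m/s); the robot touches nothing.
It fails at once if the tape roll is pushed more than 20 mm from its place (distance of tape_mid from where it was at the start of the episode above 0.02 m).
It fails at once if the sprocket is pushed more than 20 mm from its place (distance of sprocket_mid from where it was at the start of the episode above 0.02 m).
It also fails if it takes over 133 s, if anything falls off the work surface, if the arm or the gripper's body presses on something with over 40 N, if the wrist force passes 120 N, or if a joint passes its speed limit or range.

ROBOT

A 6-joint arm with a two-finger parallel gripper is mounted at the origin on a cart in front of the work surface, level with it; the furniture and walls round the work are solid. World frame = base frame: x ahead of the robot, y to its left, z up, the work surface at z = 0. Lengths are in m, angles in rad, forces in N, time in s.
With the tool pointing down it reaches from about 0.2 to 0.875 m from the base axis. Payload 3.4 kg.
Tool frame: the origin (TCP) lies at the centre of the arm's flange, where the gripper is bolted on; the fingertips stand 199 mm ahead of it and the grasp point (between the pads) lies 180 mm ahead of it (grasp_offset is the distance from the TCP to the grasp point, in m); z points along the fingers, x is the direction in which the jaws open and shut, and the axes are right-handed (so a half turn about z gives the same grasp; the last joint's range is limited). The gripper opens to 94 mm and grips with 3 to 60 N. Pads are 16 mm wide; open, the fingers measure 119 mm over their backs; the gripper's body (75 mm by 177 mm) begins 78 mm behind the grasp point.
Start: joints at [1.098, 0.276, 1.505, -0, 1.361, -0.121], TCP at [0.198, 0.54, 0.405] pointing down, gripper open.
Joint ranges: [-2.89, 2.89], [-0.75, 2.08], [0.22, 2.7], [-1.18, 4.32], [0.11, 2.71], [-2.7, 2.7]. Speed limits (rad/s): [2.57, 2.57, 3.14, 3.14, 3.14, 3.14].

INTERFACE

Orientations are given as a unit quaternion [w, x, y, z].
In Python, from cell import observe, grab_frame, job_done, grasp_offset gives the robot as it stands.
- The arm moves only by the shell command python3 -m crank 'ROWS' [FORCE]. ROWS is JSON, one flat list of numbers, 5 for each row, row after row: the closure, from 0 (fully open) to 1 (shut), then the shift along the tool's x, y, z in mm, then the turn about the tool's z in degrees. A call has 1 to 10 rows; each row is the pose to reach, as a shift and turn from the pose commanded when the call began, along the tool's axes at that moment; what a row does not reach only later rows make up. A row lasts 1/12 s, in which the tool goes at most 41.7 mm and 7.16 degrees, less where a joint would pass 70% of its speed; a pose out of reach is approached as far as the arm can. A call with a gripper value outside its range is refused whole. The fingers move at their own pace and stop on an object; FORCE is the grip in N (left out, the last holds). Time passes only in rows, so rows that repeat a pose let the fingers close. It gives the time, the measured TCP pose, the force and the opening at its end, in the units of the state.
- observe(): the state, without advancing time (a new reading comes with each control period).
- grab_frame(name): name is "side" or "top" or "wrist"; returns a dict with "color" (400x640x3 uint8, red, green, blue), "vfov" (degrees; the focal length in pixels is half the picture's height over the tangent of half this angle, whatever the lens; pixels are square), "cx", "cy" (the principal point, pixels), "rvec" (rotation vector, rad) and "tvec" (3), from world to camera coordinates, as OpenCV has them; the wrist camera has in their place "mount" (4x4, takes a point from camera to tool coordinates, whose origin is the TCP and whose axes are the tool frame's). Camera axes: x right, y down, z forward; pixel columns grow to the right and rows downward; lengths in m; the calibration is good to about 2 mm. A picture is of the moment at which its call begins: read the wrist's pose just before it. There is no depth.
- job_done(): hands the job in, once; it reports no verdict.
The state is a dict: "time": time; "joint_pos": joint angles; "dq": joint speeds; "effort": joint torques, N m; "tcp_pos": TCP position; "ee_rot": TCP orientation; "force": force on the tool from outside, world axes, zero at the start; "wrist_torque": the same for the moment, N m; "opening": opening from 0.0 (shut) to 1.0 (fully open).
Only numpy, scipy, OpenCV 4.12 (cv2) and the standard library are available. Lean on these libraries where they do the work, as an engineer would, in place of code of your own. Each camera call takes 0.05 s, during which the arm holds its last target.

## Working session

There is one attempt and no reset: what is moved stays moved. The work goes in short steps, Python scripts to look and compute and a shell command to move; the robot and the scene stay as the last step left them, time stands still between calls to the robot, and variables do not carry over. Pictures are saved under pics/ and viewed, and the job is handed in when it is done.

```bash
ls; mkdir -p pics
python3 - <<'E'
from cell import *
import cv2,json
print(observe(), grasp_offset)
for n in ("side","top","wrist"):
    f=grab_frame(n); cv2.imwrite(f"pics/{n}0.png",f["color"][:,:,::-1])
    print(n,{k:v for k,v in f.items() if k!="color"})
E
```

```text
pics
{'time': 0.0, 'joint_pos': array([ 1.09799868e+00,  2.76550030e-01,  1.50611001e+00, -5.35734806e-06,
        1.36067502e+00, -1.20993930e-01]), 'dq': array([-0.00010381,  0.00012857,  0.0002002 ,  0.00062754, -0.00056857,
        0.00192974]), 'effort': array([ 6.62605926e-04, -4.04587519e+01, -2.37230033e+01,  7.02907378e-02,
        3.43042728e-02, -1.24625176e-04]), 'tcp_pos': array([0.19804549, 0.53959134, 0.40383929]), 'ee_rot': array([ 4.11171238e-04,  8.19935833e-01,  5.72454776e-01, -7.68073686e-04]), 'force': array([-0.01996368,  0.28545561, -0.42779334]), 'wrist_torque': array([-0.01944315, -0.06459126, -0.00364862]), 'opening': 0.9993875574001722} 0.1804
side {'vfov': 53.184539149272084, 'cx': 311.5197713824248, 'cy': 204.1575551355641, 'rvec': array([ 0.19669876, -2.8128267 ,  1.21224434]), 'tvec': array([0.48527222, 0.07103187, 1.0375277 ])}
top {'vfov': 42.2743954125309, 'cx': 311.34204657322846, 'cy': 200.79845086957934, 'rvec': array([ 2.14656946, -2.06830335,  0.21409358]), 'tvec': array([-0.01131916,  0.48309864,  1.30462658])}
wrist {'vfov': 69.85778824546216, 'cx': 322.7704022511132, 'cy': 201.88910135551504, 'mount': array([[ 9.99999330e-01,  1.14588279e-03, -1.63244684e-04,
        -5.53318547e-04],
       [-1.05757648e-03,  9.61889607e-01,  2.73436035e-01,
        -7.90207012e-02],
       [ 4.70349012e-04, -2.73435679e-01,  9.61890175e-01,
         1.99706743e-02],
       [ 0.00000000e+00,  0.00000000e+00,  0.00000000e+00,
         1.00000000e+00]])}
```

View pics/side0.png

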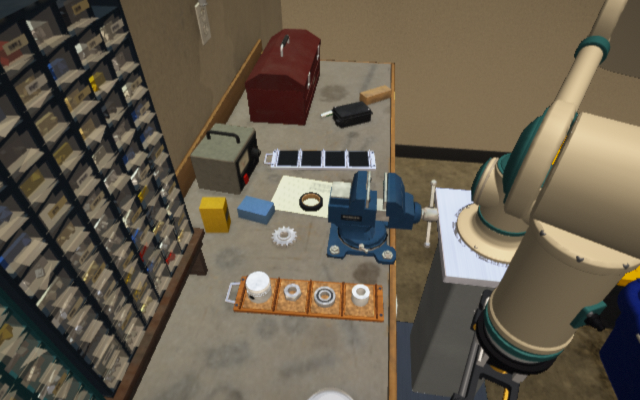

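View pics/top0.png

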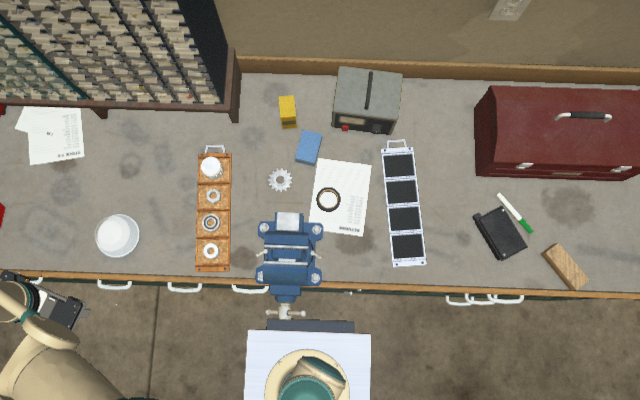

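View pics/wrist0.png

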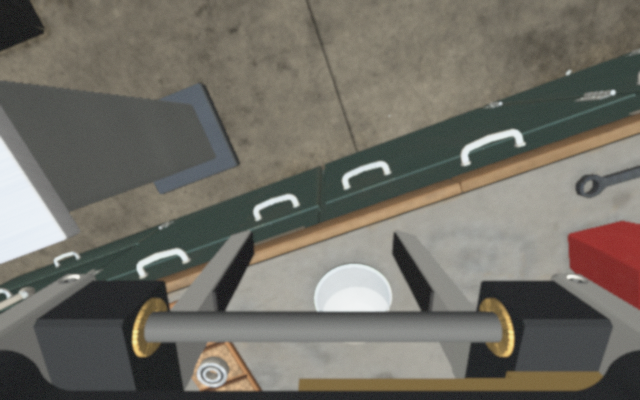

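```bash
cat > h.py <<'E'
import numpy as np, cv2
from cell import *
from scipy.spatial.transform import Rotation as R
def cam(f):
    fl=f["color"].shape[0]/2/np.tan(np.radians(f["vfov"])/2)
    K=np.array([[fl,0,f["cx"]],[0,fl,f["cy"]],[0,0,1]])
    if "rvec" in f:
        Rm=cv2.Rodrigues(np.array(f["rvec"]))[0]; t=np.array(f["tvec"]).ravel()
    else:
        s=f["state"]; q=s["ee_rot"]
        T=np.eye(4);T[:3,:3]=R.from_quat([q[1],q[2],q[3],q[0]]).as_matrix();T[:3,3]=s["tcp_pos"]
        M=np.linalg.inv(T@f["mount"]); Rm=M[:3,:3];t=M[:3,3]
    return K,Rm,t
def frame(n):
    s=observe(); f=grab_frame(n); f["state"]=s; return f
def ray(c,uv):
    K,Rm,t=c; d=Rm.T@np.linalg.inv(K)@np.array([uv[0],uv[1],1.]); return -Rm.T@t,d/np.linalg.norm(d)
def onplane(c,uv,z):
    o,d=ray(c,uv); return o+d*(z-o[2])/d[2]
def tri(c1,u1,c2,u2):
    o1,d1=ray(c1,u1);o2,d2=ray(c2,u2)
    A=np.stack([d1,-d2],1); s=np.linalg.lstsq(A,o2-o1,rcond=None)[0]
    p,q=o1+d1*s[0],o2+d2*s[1]; return (p+q)/2,np.linalg.norm(p-q)
def proj(c,P):
    K,Rm,t=c; p=K@(Rm@np.array(P)+t); return p[:2]/p[2]
E
python3 - <<'E'
import cv2
t=cv2.imread('pics/top0.png');s=cv2.imread('pics/side0.png')
cv2.imwrite('pics/tcrop.png',cv2.resize(t[135:285,180:440],None,fx=3,fy=3,interpolation=cv2.INTER_CUBIC))
cv2.imwrite('pics/scrop.png',cv2.resize(s[140:330,220:420],None,fx=3,fy=3,interpolation=cv2.INTER_CUBIC))
E
```

```text
(no output)
```

View pics/tcrop.png

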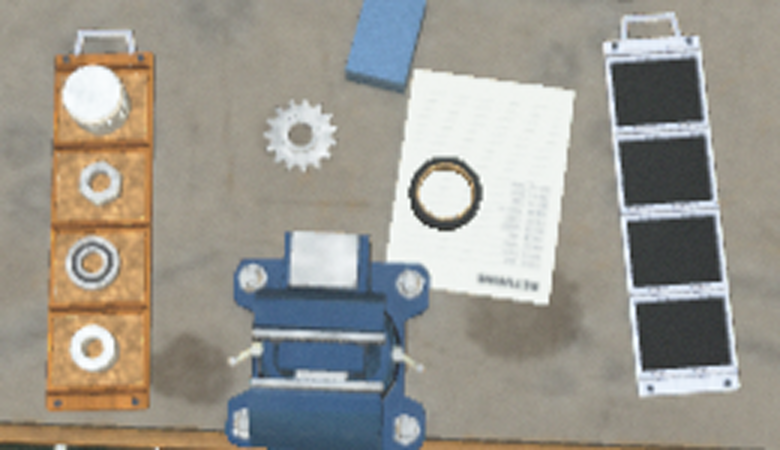

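View pics/scrop.png

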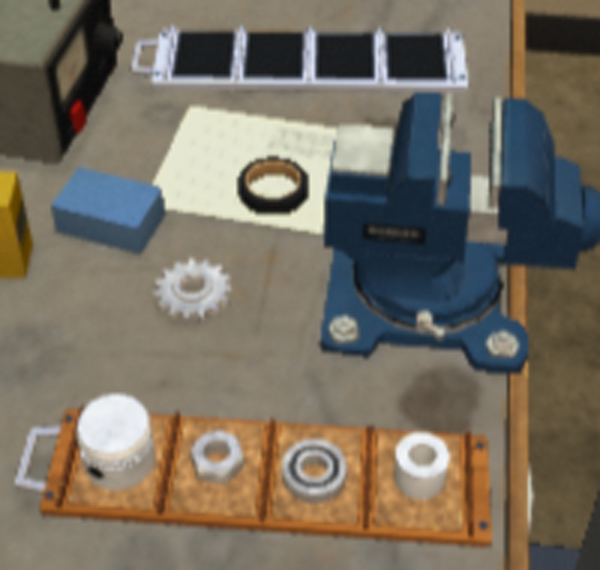

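The top view shows the wooden rack at left, handle at the top. From the handle the order is piston (crop 95,100), nut (100,183), bearing (92,262), spacer (95,347). The metal rack is at right, its handle also at the top, with four empty black bays. The side view agrees.

```bash
cat > m1.py <<'E'
from h import *
ft=frame("top");fs=frame("side");ct,cs=cam(ft),cam(fs)
def blobs(f,box,thr,amin=150):
    x0,y0,x1,y1=box; g=f["color"][y0:y1,x0:x1].max(2)
    g=cv2.resize(g,None,fx=4,fy=4,interpolation=cv2.INTER_CUBIC)
    m=(g<thr).astype(np.uint8); n,l,s,c=cv2.connectedComponentsWithStats(m)
    out=[]
    for i in range(1,n):
        if s[i,4]>amin*16:
            cc,_=cv2.findContours((l==i).astype(np.uint8),0,2); r=cv2.minAreaRect(max(cc,key=cv2.contourArea))
            q=cv2.boxPoints(r); out.append((((np.array(r[0])+.5)/4-.5)+[x0,y0], s[i,4]/16, np.array(r[1])/4,r[2], (c[i]+.5)/4-.5+[x0,y0]))
    return out
bt=sorted(blobs(ft,(380,145,430,270),95),key=lambda b:b[0][1])
bs=sorted(blobs(fs,(265,145,385,175),95,100),key=lambda b:b[0][0])
print(len(bt),len(bs))
for a,b in zip(bt,bs):
    p,e=tri(ct,a[4],cs,b[4]); print(a[4].round(1),b[4].round(1),a[1],b[1],p.round(4),round(e,4),onplane(ct,a[4],.014).round(4),onplane(cs,b[4],.014).round(4))
P=[onplane(ct,a[4],.014)[:2] for a in bt]; P=np.array(P)
print(np.linalg.norm(np.diff(P,axis=0),axis=1),P.mean(0),np.degrees(np.arctan2(*(P[0]-P[3])[::-1])))
E
python3 m1.py
```

```text
4 4
[398.4 165.3] [287.7 157.5] 570.1875 274.875 [ 0.5992 -0.2267  0.0148] 0.001 [ 0.5989 -0.2268  0.014 ] [ 0.6   -0.228  0.014]
[401.3 191.5] [311.  157.7] 590.25 277.3125 [ 0.526  -0.2347  0.0146] 0.0012 [ 0.5255 -0.2348  0.014 ] [ 0.5267 -0.2357  0.014 ]
[404.2 218.4] [334.6 158. ] 612.25 277.3125 [ 0.4525 -0.2426  0.0145] 0.0009 [ 0.4521 -0.2427  0.014 ] [ 0.453  -0.2434  0.014 ]
[407.2 245.9] [358.2 158.3] 635.0625 279.25 [ 0.379  -0.2506  0.0144] 0.0009 [ 0.3787 -0.2506  0.014 ] [ 0.3795 -0.2513  0.014 ]
[0.07384183 0.07382009 0.0738879 ] [ 0.48880928 -0.23872329] 6.166091557040454
```

```bash
cat > m2.py <<'E'
from h import *
ft=frame("top");fs=frame("side");ct,cs=cam(ft),cam(fs)
def orange(f,box):
    x0,y0,x1,y1=box; im=cv2.resize(f["color"][y0:y1,x0:x1],None,fx=4,fy=4,interpolation=cv2.INTER_CUBIC)
    h=cv2.cvtColor(im,cv2.COLOR_RGB2HSV); m=((h[:,:,0]<22)&(h[:,:,1]>110)&(h[:,:,2]>60)).astype(np.uint8)
    n,l,s,c=cv2.connectedComponentsWithStats(m); i=1+np.argmax(s[1:,4]); m=(l==i).astype(np.uint8)
    cc,_=cv2.findContours(m,0,2); k=cv2.convexHull(max(cc,key=cv2.contourArea))
    ap=cv2.approxPolyDP(k,8,True)[:,0]; r=cv2.minAreaRect(k)
    return (ap+.5)/4-.5+[x0,y0], (cv2.boxPoints(r)+.5)/4-.5+[x0,y0]
for f,c,b in ((ft,ct,(190,140,240,276)),(fs,cs,(225,270,390,330))):
    ap,bx=orange(f,b)
    print(ap.round(1).tolist(), bx.round(1).tolist())
    Q=np.array([onplane(c,u,.018)[:2] for u in bx]); print(Q.round(4).tolist(),Q.mean(0).round(4),[round(float(np.linalg.norm(Q[i]-Q[i-1])),4) for i in range(4)])
    Q=np.array([onplane(c,u,.018)[:2] for u in ap]); print(Q.round(4).tolist())
E
python3 m2.py
```

```text
[[229.6, 152.1], [229.1, 269.4], [196.1, 271.4], [198.1, 154.4]] [[195.1, 271.4], [196.6, 151.7], [230.8, 152.1], [229.3, 271.8]]
[[0.2907, 0.3034], [0.6161, 0.3266], [0.6183, 0.2328], [0.293, 0.214]] [0.4545 0.2692] [0.0894, 0.3262, 0.0939, 0.3259]
[[0.6182, 0.236], [0.2992, 0.2148], [0.2908, 0.3006], [0.6087, 0.3218]]
[[232.6, 307.9], [242.4, 275.9], [375.6, 283.4], [382.1, 287.4], [383.6, 318.6], [380.1, 321.9], [236.4, 311.4]] [[232.4, 311.3], [235.1, 273.3], [386.1, 284.1], [383.4, 322.1]]
[[0.6129, 0.333], [0.6357, 0.2347], [0.2879, 0.2179], [0.2924, 0.3147]] [0.4572 0.2751] [0.3211, 0.1009, 0.3482, 0.0969]
[[0.6148, 0.3247], [0.6169, 0.2395], [0.3113, 0.219], [0.2966, 0.2279], [0.292, 0.3064], [0.2991, 0.315], [0.6044, 0.3319]]
```

```bash
cat >> h.py <<'E'
def st():
    s=observe(); q=s["ee_rot"]; M=R.from_quat([q[1],q[2],q[3],q[0]]).as_matrix()
    yaw=np.degrees(np.arctan2(M[1,0],M[0,0])); tilt=np.degrees(np.arccos(-M[2,2]))
    g=s["tcp_pos"]+M[:,2]*grasp_offset
    return s,M,yaw,tilt,g
def delta(gt,yaw_t=None):
    """shift (tool axes, mm) and turn for the grasp point to reach gt (world)"""
    s,M,yaw,tilt,g=st()
    d=M.T@(np.array(gt)-g)*1000
    t=0 if yaw_t is None else -((yaw_t-yaw+180)%360-180)
    print("t",round(s["time"],2),"g",g.round(4),"yaw",round(yaw,2),"tilt",round(tilt,2),"op",round(s["opening"],3),"F",s["force"].round(1),"| shift",d.round(1),"turn",round(t,1))
E
python3 -c "
from h import *
delta([.48,.27,.225],93.8)"
```

```text
t 0.35 g [0.1981 0.5397 0.2241] yaw 69.84 tilt 0.02 op 1.002 F [ 0.6 -0.6  1. ] | shift [-156.1  357.6   -0.9] turn -24.0
```

```bash
python3 -m crank '[0,-8,18,0,-2, 0,-23,54,0,-5, 0,-39,90,0,-9, 0,-55,126,0,-12, 0,-71,162,0,-15, 0,-87,198,0,-18, 0,-103,234,0,-21, 0,-119,270,0,-24, 0,-135,306,0,-24, 0,-146,334,0,-24]'; python3 -c "
from h import *
delta([.48,.27,.225],93.8)"
```

```text
time: 1.18
tcp_pos: [0.463, 0.2853, 0.4048]
ee_rot: [0.001, 0.683, 0.73, 0.0]
force: [-0.1, -0.0, -0.4]
opening: 1.003
t 1.18 g [0.4632 0.2852 0.2244] yaw 93.77 tilt 0.06 op 1.003 F [-0.1 -0.  -0.4] | shift [-16.3  15.8  -0.6] turn -0.0
```

```bash
python3 -m crank '[0,-10,10,0,0, 0,-16,16,0,0, 0,-16,16,0,0, 0,-16,16,0,0]'; python3 -c "
from h import *
delta([.48,.27,.225],93.8)
f=frame('wrist'); cv2.imwrite('pics/w1.png',f['color'][:,:,::-1])"
```

```text
time: 1.52
tcp_pos: [0.4779, 0.2733, 0.4045]
ee_rot: [-0.001, 0.683, 0.73, -0.0]
force: [-0.3, 0.2, -0.0]
opening: 1.001
t 1.52 g [0.4776 0.2734 0.2241] yaw 93.85 tilt 0.08 op 1.001 F [-0.3  0.2 -0. ] | shift [-3.6  2.1 -0.9] turn 0.0
```

View pics/w1.png

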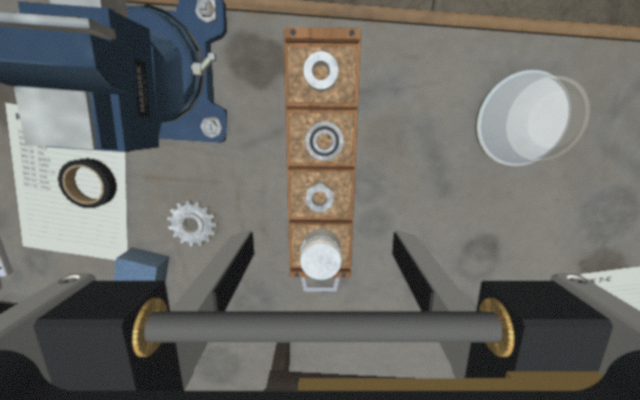

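```bash
cat > m3.py <<'E'
from h import *
def sil(f,pts,r,tag):
    out=[]
    for k,(u,v) in enumerate(pts):
        rr=r[k] if hasattr(r,'__len__') else r
        x0,y0=int(u-rr),int(v-rr); im=cv2.resize(f["color"][y0:y0+2*rr,x0:x0+2*rr],None,fx=8,fy=8,interpolation=cv2.INTER_CUBIC)
        h=cv2.cvtColor(im,cv2.COLOR_RGB2HSV); m=((h[:,:,1]<75)&(h[:,:,2]>70)).astype(np.uint8)
        m=cv2.morphologyEx(m,cv2.MORPH_OPEN,np.ones((9,9)))
        cc,_=cv2.findContours(m,0,2); cc=[c for c in cc if cv2.contourArea(c)>600]
        ctr=np.array([rr*8,rr*8]); c=max(cc,key=cv2.contourArea)
        hull=cv2.convexHull(c); M=cv2.moments(hull); p=np.array([M["m10"],M["m01"]])/M["m00"]
        out.append((p+.5)/8-.5+[x0,y0]); cv2.drawContours(im,[hull],-1,(255,0,0),1)
        cv2.imwrite(f"pics/s_{tag}{k}.png",cv2.resize(im[:,:,::-1],(200,200)))
    return out
if __name__=="__main__":
    N=["piston","nut","bearing","spacer"]
    ft,fs,fw=frame("top"),frame("side"),frame("wrist")
    T=sil(ft,[(211,168),(213,196),(210.5,222),(211,251)],[14,11,11,11],"t")
    S=sil(fs,[(259,288),(292,292),(325,296),(360.5,294.5)],[17,12,13,14],"s")
    W=sil(fw,[(321,256),(320,198),(324,140),(321,71)],[28,20,24,24],"w")
    ct,cs,cw=cam(ft),cam(fs),cam(fw)
    hz=[.038,.022,.021,.029]
    for i in range(4):
        print(N[i],T[i].round(1),S[i].round(1),W[i].round(1))
        for a,b,c,d in ((ct,T,cs,S),(ct,T,cw,W),(cs,S,cw,W)):
            p,e=tri(a,b[i],c,d[i]); print("  ",p.round(4),round(e,4))
        print("   plane",*[onplane(c,u[i],hz[i])[:2].round(4) for c,u in ((ct,T),(cs,S),(cw,W))])
    rows=[np.hstack([cv2.imread(f"pics/s_{t}{k}.png") for k in range(4)]) for t in "tsw"]
    cv2.imwrite("pics/sil.png",np.vstack(rows))
E
python3 m3.py
```

```text
piston [210.5 167.5] [258.8 284.4] [320.  259.2]
   [0.5647 0.2783 0.0488] 0.0005
   [0.5598 0.2749 0.068 ] 0.0019
   [0.5675 0.2768 0.0489] 0.0052
   plane [0.5674 0.2807] [0.5679 0.271 ] [0.5759 0.2764]
nut [212.9 195.3] [291.9 291.5] [318.7 197.4]
   [0.494  0.2709 0.0252] 0.0003
   [0.492  0.2691 0.0338] 0.0001
   [0.4947 0.2692 0.0228] 0.0003
   plane [0.4945 0.2716] [0.4947 0.2687] [0.4951 0.2692]
bearing [207.9 221.9] [324.3 296.1] [323.7 140.8]
   [0.4208 0.2773 0.0316] 0.0008
   [0.418  0.2711 0.0573] 0.0039
   [0.422  0.2705 0.0215] 0.0001
   plane [0.4221 0.2796] [0.422  0.2702] [0.4221 0.2705]
spacer [208.2 250.4] [359.7 290.6] [320.3  70.6]
   [0.345  0.2663 0.0505] 0.0034
   [0.345  0.2637 0.0525] 0.0061
   [0.3461 0.2614 0.0441] 0.0007
   plane [0.3455 0.271 ] [0.3461 0.251 ] [0.3434 0.261 ]
```

View pics/sil.png

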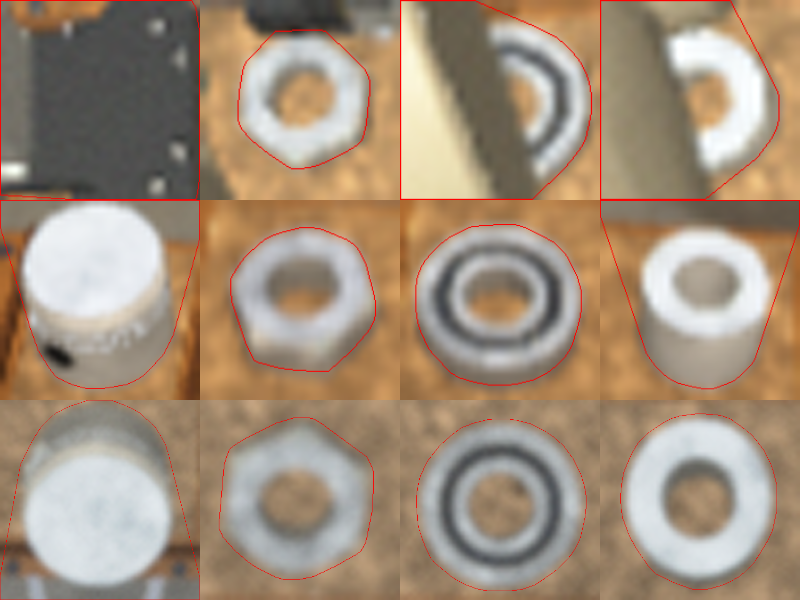

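```bash
cat > m4.py <<'E'
from h import *
def face(img,pts,r,thr=200,tag=""):
    out=[]
    for k,(u,v) in enumerate(pts):
        x0,y0=int(u-r[k]),int(v-r[k]); im=cv2.resize(img[y0:y0+2*r[k],x0:x0+2*r[k]],None,fx=8,fy=8,interpolation=cv2.INTER_CUBIC)
        g=im.min(2); m=(g>thr).astype(np.uint8)
        cc,_=cv2.findContours(m,0,2); c=cv2.convexHull(max(cc,key=cv2.contourArea)); e=cv2.fitEllipse(c)
        out.append(((np.array(e[0])+.5)/8-.5+[x0,y0],np.array(e[1])/8)); cv2.ellipse(im,e,(255,0,0),1)
        cv2.imwrite(f"pics/f_{tag}{k}.png",cv2.resize(im[:,:,::-1],(200,200)))
    return out
if __name__=="__main__":
    ft,fs,fw=frame("top"),frame("side"),frame("wrist")
    it=cv2.imread("pics/top0.png")[:,:,::-1]; 
    T=face(it,[(211,168),(211,251)],[14,11],190,"t"); S=face(fs["color"],[(259,284),(360.5,291)],[16,14],185,"s"); W=face(fw["color"],[(321,258),(321,71)],[26,24],150,"w")
    ct,cs,cw=cam(ft),cam(fs),cam(fw)
    for i,z in enumerate((.062,.044)):
        print([np.r_[a[i][0],a[i][1]].round(1).tolist() for a in (T,S,W)])
        for a,b,c,d in ((ct,T,cs,S),(ct,T,cw,W),(cs,S,cw,W)):
            p,e=tri(a,b[i][0],c,d[i][0]); print("  ",p.round(4),round(e,4))
        print("   plane",*[onplane(c,u[i][0],z)[:2].round(4) for c,u in ((ct,T),(cs,S),(cw,W))])
    cv2.imwrite("pics/face.png",np.vstack([np.hstack([cv2.imread(f"pics/f_{t}{k}.png") for k in range(2)]) for t in "tsw"]))
E
python3 m4.py
```

```text
[[210.9, 166.6, 19.6, 21.4], [257.4, 281.5, 21.0, 23.5], [319.4, 257.3, 41.6, 45.5]]
   [0.5664 0.276  0.0554] 0.0025
   [0.5641 0.2749 0.0579] 0.0011
   [0.5675 0.2744 0.0525] 0.0021
   plane [0.5633 0.2745] [0.5659 0.2804] [0.5616 0.2745]
[[210.3, 250.4, 14.7, 15.1], [360.5, 291.3, 14.7, 17.7], [320.4, 69.3, 35.3, 38.5]]
   [0.3444 0.2626 0.0433] 0.0006
   [0.3445 0.2617 0.0447] 0.0017
   [0.3446 0.261  0.041 ] 0.0001
   plane [0.3441 0.2625] [0.3448 0.2631] [0.345 0.261]
```

View pics/face.png

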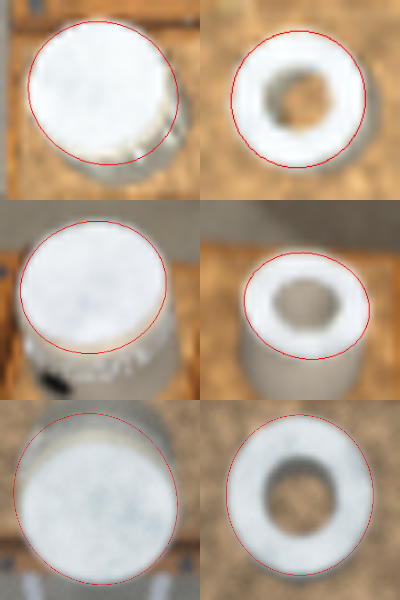

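Run:
```python
from m4 import *
ft,fs,fw=frame("top"),frame("side"),frame("wrist"); ct,cs,cw=cam(ft),cam(fs),cam(fw)
it=cv2.imread("pics/top0.png")[:,:,::-1]
for th in ((225,225,170),(235,215,180),(240,220,185)):
    T=face(it,[(211,168)],[14],th[0],"t"); S=face(fs["color"],[(259,284)],[16],th[1],"s"); W=face(fw["color"],[(321,258)],[26],th[2],"w")
    print([np.r_[a[0][0],a[0][1]].round(1).tolist() for a in (T,S,W)])
    for a,b,c,d in ((ct,T,cs,S),(ct,T,cw,W),(cs,S,cw,W)):
        p,e=tri(a,b[0][0],c,d[0][0]); print("  ",p.round(4),round(e,4))
    print("   plane",*[onplane(c,u[0][0],.062)[:2].round(4) for c,u in ((ct,T),(cs,S),(cw,W))])
cv2.imwrite("pics/face2.png",np.hstack([cv2.imread(f"pics/f_{t}0.png") for t in "tsw"]))
delta([.567,.275,.2],93.8)
```

```text
[[210.2, 165.8, 18.2, 19.0], [257.2, 281.0, 18.1, 22.3], [320.1, 258.8, 38.9, 41.8]]
   [0.5668 0.2773 0.0592] 0.0016
   [0.5642 0.2757 0.0632] 0.0019
   [0.568  0.275  0.0555] 0.0012
   plane [0.5652 0.2767] [0.5668 0.2791] [0.5641 0.275 ]
[[210.1, 165.7, 17.7, 18.5], [257.2, 281.0, 18.6, 22.7], [320.5, 259.3, 38.1, 40.2]]
   [0.5668 0.2775 0.0594] 0.0012
   [0.5646 0.276  0.0633] 0.0014
   [0.5679 0.2756 0.0565] 0.0006
   plane [0.5655 0.2769] [0.5666 0.2792] [0.5647 0.2755]
[[210.1, 165.7, 17.2, 18.2], [257.2, 281.0, 18.4, 22.5], [320.5, 259.6, 37.3, 40.0]]
   [0.5668 0.2775 0.0595] 0.001
   [0.5647 0.276  0.0637] 0.0014
   [0.5679 0.2756 0.0568] 0.0004
   plane [0.5656 0.2769] [0.5666 0.2791] [0.5651 0.2755]
t 2.02 g [0.4782 0.2731 0.2244] yaw 93.88 tilt 0.01 op 0.998 F [ 0.1  0.4 -0.4] | shift [-4.1 88.7 24.4] turn 0.1
```

View pics/face2.png

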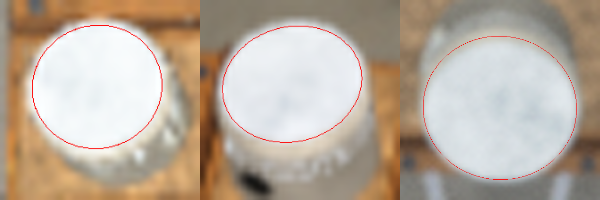

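```bash
python3 -m crank '[0,-1,20,10,0, 0,-1,50,30,0, 0,-3,80,60,0, 0,-3,88,90,0, 0,-3,88,115,0, 0,-3,88,124,0, 0,-3,88,124,0, 0,-3,88,124,0]'; python3 -c "
from h import *
delta([.566,.276,.042],93.8)
f=frame('wrist'); cv2.imwrite('pics/w2.png',f['color'][:,:,::-1])"
```

```text
time: 2.68
tcp_pos: [0.5664, 0.2758, 0.2812]
ee_rot: [-0.0, 0.683, 0.73, 0.0]
force: [0.3, 0.8, 1.0]
opening: 1.003
t 2.68 g [0.5664 0.2758 0.1008] yaw 93.85 tilt 0.01 op 1.003 F [0.3 0.8 1. ] | shift [ 0.2 -0.4 58.8] turn 0.1
```

View pics/w2.png

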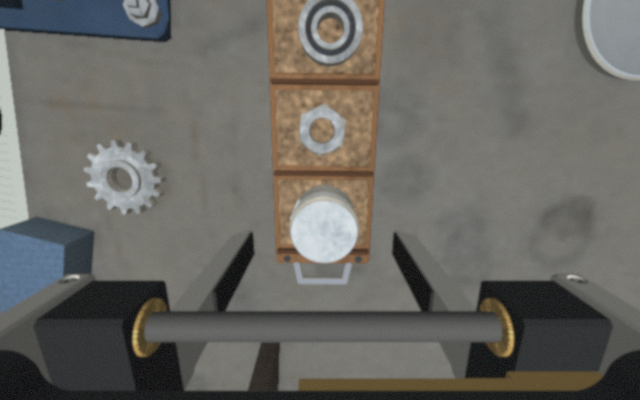

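The piston (crown at 324,230) is centred between the fingers, with the nut and bearing behind it. Descending now.

```bash
python3 -m crank '[0,0,0,20,0, 0,0,0,40,0, 0,0,0,55,0, 0,0,0,59,0, 0,0,0,59,0, 0.6,0,0,59,0, 0.6,0,0,59,0, 0.6,0,0,59,0, 0.6,0,0,59,0, 0.6,0,0,59,0]' 30; python3 -m crank '[0.6,0,0,0,0, 0.6,0,0,0,0, 0.6,0,0,0,0, 0.6,0,0,0,0]';  python3 -c "
from h import *
delta([.566,.276,.042],93.8)"
```

```text
time: 3.57
tcp_pos: [0.5666, 0.2757, 0.2224]
ee_rot: [0.0, 0.683, 0.73, 0.001]
force: [-0.5, 0.3, -0.1]
opening: 0.685
time: 3.9
tcp_pos: [0.5665, 0.2758, 0.222]
ee_rot: [-0.0, 0.683, 0.73, 0.0]
force: [-0.3, 0.2, 2.0]
opening: 0.571
t 3.9 g [0.5666 0.2759 0.0416] yaw 93.83 tilt 0.04 op 0.571 F [-0.3  0.2  2. ] | shift [ 0.1 -0.6 -0.4] turn 0.0
```

```bash
python3 -m crank '[0.7,0,0,-8,0, 0.7,0,0,-25,0, 0.7,0,0,-50,0, 0.7,0,0,-80,0, 0.7,0,0,-110,0, 0.7,0,0,-140,0, 0.7,0,0,-170,0, 0.7,0,0,-195,0, 0.7,0,0,-212,0, 0.7,0,0,-220,0]'; python3 -c "
from h import *
delta([.379,-.2506,.26],96.2)
f=frame('wrist'); cv2.imwrite('pics/w3.png',f['color'][:,:,::-1])"
```

```text
time: 4.73
tcp_pos: [0.5665, 0.2755, 0.4449]
ee_rot: [0.001, 0.683, 0.73, 0.002]
force: [0.5, -0.6, -2.2]
opening: 0.569
t 4.73 g [0.5672 0.2758 0.2645] yaw 93.84 tilt 0.25 op 0.569 F [ 0.5 -0.6 -2.2] | shift [-512.6 -223.1    3.1] turn -2.4
```

View pics/w3.png

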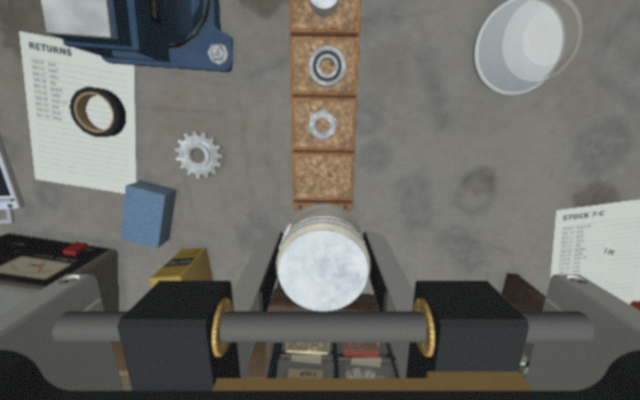

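Piston held upright, its former bay empty. Now crossing above the vice.

```bash
python3 -m crank '[0.7,-10,-4,0,0, 0.7,-35,-15,0,0, 0.7,-70,-30,0,0, 0.7,-105,-46,0,0, 0.7,-140,-61,0,0, 0.7,-175,-76,0,0, 0.7,-210,-91,0,0, 0.7,-245,-106,0,0, 0.7,-280,-122,0,0, 0.7,-315,-137,0,0]'; python3 -m crank '[0.7,-35,-15,0,-1, 0.7,-70,-30,0,-2, 0.7,-105,-46,0,-2.4, 0.7,-140,-61,0,-2.4, 0.7,-170,-74,0,-2.4, 0.7,-190,-83,0,-2.4, 0.7,-197,-86,0,-2.4, 0.7,-197,-86,0,-2.4, 0.7,-197,-86,0,-2.4]'; python3 -c "
from h import *
delta([.379,-.2508,.042],96.2)
f=frame('wrist'); cv2.imwrite('pics/w4.png',f['color'][:,:,::-1])"
```

```text
time: 5.62
tcp_pos: [0.4486, -0.0494, 0.4396]
ee_rot: [-0.002, 0.683, 0.731, -0.001]
force: [1.3, -0.8, -2.4]
opening: 0.572
time: 6.37
tcp_pos: [0.3777, -0.2497, 0.4404]
ee_rot: [-0.002, 0.668, 0.744, 0.001]
force: [0.1, 0.5, -2.3]
opening: 0.569
t 6.37 g [ 0.3774 -0.2491  0.26  ] yaw 96.18 tilt 0.2 op 0.569 F [ 0.1  0.5 -2.3] | shift [ -2.5   1.7 218. ] turn -0.0
```

View pics/w4.png

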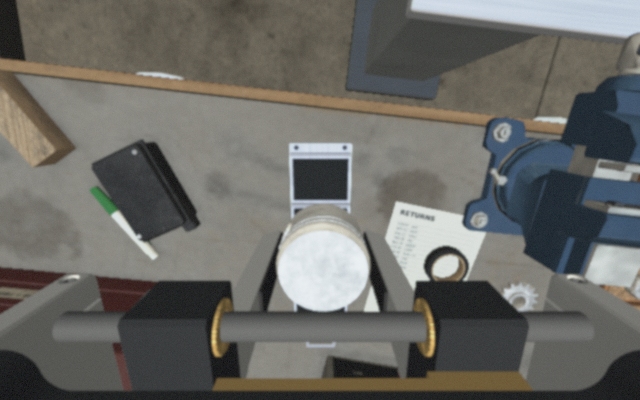

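```bash
python3 - <<'E'
from m1 import blobs
from h import *
f=frame('wrist'); c=cam(f)
for b in blobs(f,(285,140,358,205),75,300): print(b[4],b[1],onplane(c,b[4],.014).round(4))
E
python3 -m crank '[0.7,-1,1,15,0, 0.7,-2,1,45,0, 0.7,-2.5,1.7,80,0, 0.7,-2.5,1.7,115,0, 0.7,-2.5,1.7,145,0, 0.7,-2.5,1.7,165,0, 0.7,-2.5,1.7,178,0, 0.7,-2.5,1.7,178,0, 0.7,-2.5,1.7,178,0]'; python3 -c "
from h import *
delta([.379,-.2508,.042],96.2)
f=frame('side'); cv2.imwrite('pics/s5.png',cv2.resize(f['color'][90:250,230:430,::-1],None,fx=4,fy=3.5))"
```

```text
4 4
[398.4 165.3] [287.7 157.5] 567.9375 274.75 [ 0.5992 -0.2267  0.0148] 0.0011 [ 0.5989 -0.2268  0.014 ] [ 0.6    -0.2279  0.014 ]
[401.2 191.5] [311.  157.7] 588.3125 277.375 [ 0.526  -0.2347  0.0146] 0.0012 [ 0.5255 -0.2347  0.014 ] [ 0.5267 -0.2357  0.014 ]
[397.5 215.9] [334.6 158.1] 260.25 276.8125 [ 0.453  -0.2221  0.0303] 0.0039 [ 0.4581 -0.2249  0.014 ] [ 0.453  -0.2433  0.014 ]
[412.7 241.9] [358.2 158.3] 680.75 279.25 [ 0.3854 -0.2662  0.0043] 0.0116 [ 0.3899 -0.2651  0.014 ] [ 0.3795 -0.2513  0.014 ]
[0.07383014 0.0680814  0.07921041] [ 0.49307388 -0.23789162] 10.396307205432114
[320.12850809 177.82261979] 2008.75 [ 0.379 -0.253  0.014]
time: 7.32
tcp_pos: [0.3806, -0.2517, 0.2635]
ee_rot: [-0.001, 0.667, 0.745, 0.0]
force: [0.4, 0.9, -2.2]
opening: 0.572
t 7.32 g [ 0.3804 -0.2515  0.0831] yaw 96.33 tilt 0.07 op 0.572 F [ 0.4  0.9 -2.2] | shift [ 0.8 -1.3 41.1] turn 0.1
```

View pics/s5.png

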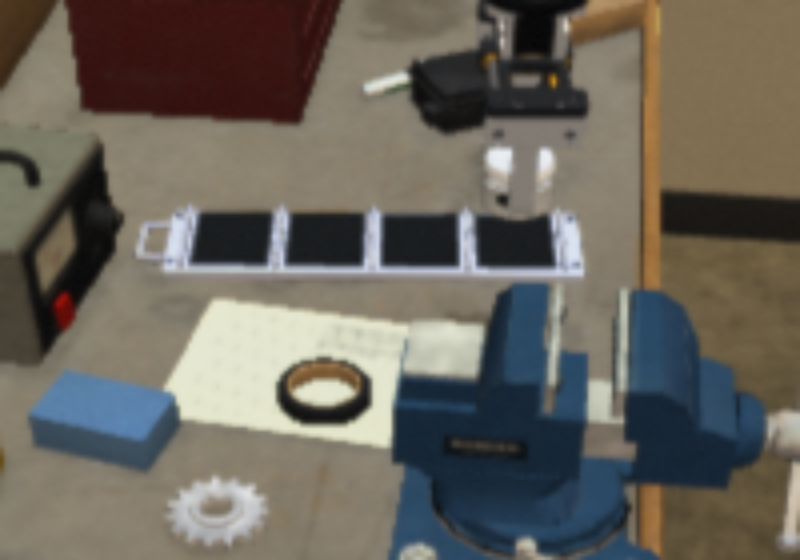

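```bash
python3 -m crank '[0.7,0,-1,12,0, 0.7,0,-1,25,0, 0.7,0,-1,35,0, 0.7,0,-1,39,0, 0.7,0,-1,41,0, 0.7,0,-1,41,0, 0.7,0,-1,41,0]';  python3 -c "
from h import *
delta([.379,-.2515,.042],96.2)"
```

```text
time: 7.95
tcp_pos: [0.3796, -0.2528, 0.2235]
ee_rot: [0.001, 0.667, 0.745, 0.0]
force: [-0.4, -0.3, -1.3]
opening: 0.57
t 7.95 g [ 0.3799 -0.253   0.0431] yaw 96.26 tilt 0.1 op 0.57 F [-0.4 -0.3 -1.3] | shift [ 1.6 -0.7  1.1] turn 0.1
```

```bash
python3 -m crank '[0.7,1,-0.5,1,0, 0.7,1,-0.5,1,0, 0.5,1,-0.5,1,0, 0.4,1,-0.5,1,0, 0.2,1,-0.5,1,0, 0,1,-0.5,1,0, 0,1,-0.5,1,0, 0,1,-0.5,1,0, 0,1,-0.5,1,0, 0,1,-0.5,1,0]';  python3 -c "
from h import *
delta([.379,-.2515,.26],96.2)"
```

```text
time: 8.78
tcp_pos: [0.3786, -0.2516, 0.2216]
ee_rot: [0.0, 0.668, 0.745, 0.0]
force: [0.0, -0.6, -0.2]
opening: 0.98
t 8.78 g [ 0.3786 -0.2516  0.0412] yaw 96.24 tilt 0.0 op 0.98 F [ 0.  -0.6 -0.2] | shift [ 1.000e-01  4.000e-01 -2.188e+02] turn 0.0
```

```bash
python3 -m crank '[0,0,0,-8,0, 0,0,0,-25,0, 0,0,0,-55,0, 0,0,0,-90,0, 0,0,0,-125,0, 0,0,0,-160,0, 0,0,0,-190,0, 0,0,0,-205,0, 0,0,0,-210,0]';  python3 - <<'E'
from h import *
from m4 import face
f=frame('wrist'); cv2.imwrite('pics/w6.png',f['color'][:,:,::-1])
delta([.4945,.2695,.26],93.8)
E
```

```text
time: 9.53
tcp_pos: [0.3788, -0.2518, 0.4355]
ee_rot: [0.003, 0.668, 0.745, 0.0]
force: [-0.2, -0.7, 0.7]
opening: 1.002
t 9.58 g [ 0.3795 -0.2523  0.2541] yaw 96.25 tilt 0.31 op 1.0 F [-0.9 -0.4  0.7] | shift [506.2 171.2  -7.3] turn 2.4
```

View pics/w6.png

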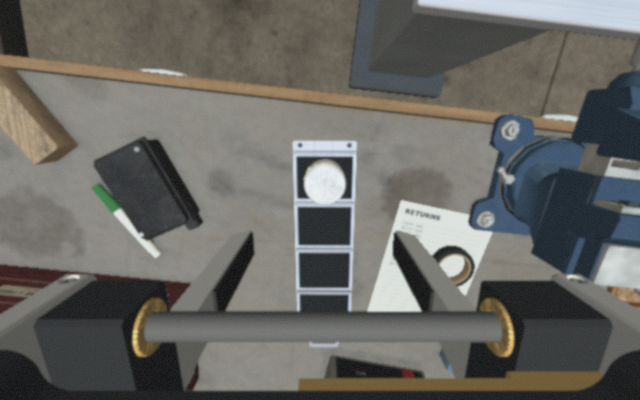

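The piston stands at (325,180) centred in the bay at the free end, and the gripper is clear of it. Back for the nut.

```bash
python3 -m crank '[0,10,4,-6,0, 0,40,13,-6,0, 0,78,26,-6,0, 0,116,39,-6,0, 0,154,52,-6,0, 0,192,65,-6,0, 0,230,78,-6,0, 0,268,90,-6,0, 0,306,103,-6,0, 0,344,116,-6,0]'; python3 -m crank '[0,38,13,0,1, 0,76,26,0,2, 0,110,38,20,2.4, 0,140,48,45,2.4, 0,158,55,75,2.4, 0,162,55,105,2.4, 0,162,55,125,2.4, 0,162,55,130,2.4, 0,162,55,130,2.4, 0,162,55,130,2.4]'
python3 - <<'E'
from h import *
from m4 import face
f=frame('wrist'); cv2.imwrite('pics/w7.png',f['color'][:,:,::-1])
delta([.4945,.2695,.036],93.8)
ft,fs=frame('top'),frame('side')
T=face(ft["color"],[(406,242)],[14],225,"t");S=face(fs["color"],[(358,153)],[14],215,"s")
ct,cs=cam(ft),cam(fs)
print(T,S,tri(ct,T[0][0],cs,S[0][0]),onplane(ct,T[0][0],.062))
cv2.imwrite("pics/face3.png",np.hstack([cv2.imread(f"pics/f_{t}0.png") for t in "ts"]))
E
```

```text
time: 10.42
tcp_pos: [0.4555, 0.1057, 0.4362]
ee_rot: [-0.001, 0.667, 0.745, -0.001]
force: [1.4, -0.3, -0.0]
opening: 1.001
time: 11.25
tcp_pos: [0.4934, 0.2701, 0.3077]
ee_rot: [-0.0, 0.683, 0.73, -0.0]
force: [-0.6, 0.0, 0.1]
opening: 0.998
t 11.3 g [0.4941 0.2702 0.1283] yaw 93.82 tilt 0.09 op 1.0 F [ 0.5 -0.2  1. ] | shift [-0.8  0.3 92.3] turn 0.0
[(array([410.46085358, 243.57819366]), array([19.03676033, 19.70033646]))] [(array([359.28141403, 146.29571676]), array([ 9.18687153, 15.34666729]))] (array([ 0.37897122, -0.250813  ,  0.05989753]), np.float64(0.00019279123267116694)) [ 0.37859116 -0.25041415  0.062     ]
```

View pics/w7.png

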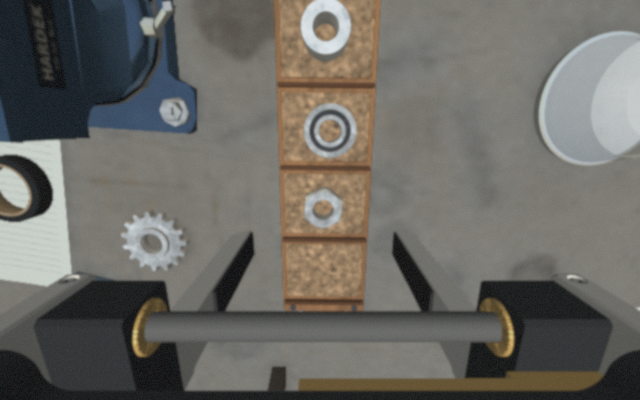

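View pics/face3.png

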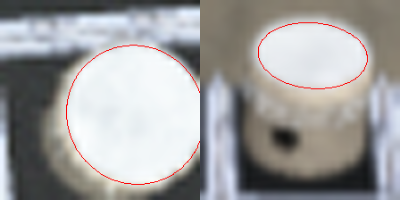

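Run:
```python
from h import *
f=frame('wrist');c=cam(f)
u,v,r=323,209,26
im=f["color"][v-r:v+r,u-r:u+r]; im=cv2.resize(im,None,fx=10,fy=10,interpolation=cv2.INTER_CUBIC)
h=cv2.cvtColor(im,cv2.COLOR_RGB2HSV); m=((h[:,:,1]<60)&(h[:,:,2]>80)).astype(np.uint8); m=cv2.morphologyEx(m,cv2.MORPH_OPEN,np.ones((15,15)))
cc,_=cv2.findContours(m,0,2); k=cv2.convexHull(max(cc,key=cv2.contourArea))
cv2.drawContours(im,[k],-1,(255,0,0),2); cv2.imwrite('pics/nut.png',im[:,:,::-1])
P=np.array([onplane(c,(q+.5)/10-.5+[u-r,v-r],.030)[:2] for q in k[:,0]]); 
M=cv2.moments((P*1e4).astype(np.float32)); print("ctr",M["m10"]/M["m00"]/1e4,M["m01"]/M["m00"]/1e4)
for a in range(60,130,3):
    d=np.array([np.cos(np.radians(a)),np.sin(np.radians(a))]); w=P@d; print(a,round((w.max()-w.min())*1000,1),end='; ')
```

```text
ctr 0.49319842859554647 0.26912988566511287
60 41.1; 63 40.8; 66 40.6; 69 40.2; 72 39.8; 75 39.3; 78 38.6; 81 38.0; 84 37.5; 87 37.0; 90 37.0; 93 37.5; 96 38.1; 99 38.8; 102 39.3; 105 39.7; 108 40.1; 111 40.4; 114 40.5; 117 40.6; 120 40.6; 123 40.6; 126 40.5; 129 40.3;
```

View pics/nut.png

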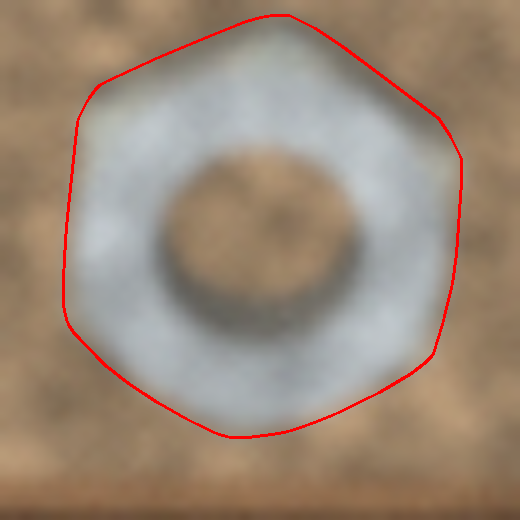

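```bash
python3 -m crank '[0.3,0,0,0,3, 0.3,-1,0,10,5.3, 0.3,-1,0,30,5.3, 0.3,-1,0,55,5.3, 0.3,-1,0,75,5.3, 0.3,-1,0,85,5.3, 0.3,-1,0,88,5.3, 0.3,-1,0,88,5.3, 0.3,-1,0,88,5.3, 0.3,-1,0,88,5.3]' 30;  python3 -c "
from h import *
delta([.494,.2692,.036],88.5)
f=frame('wrist'); cv2.imwrite('pics/w8.png',f['color'][:,:,::-1])"
```

```text
time: 12.28
tcp_pos: [0.4943, 0.2692, 0.2211]
ee_rot: [0.001, 0.716, 0.698, 0.001]
force: [-0.2, 0.2, 0.0]
opening: 0.699
t 12.28 g [0.4948 0.2694 0.0407] yaw 88.54 tilt 0.17 op 0.699 F [-0.2  0.2  0. ] | shift [-0.3 -0.8  4.7] turn 0.0
```

View pics/w8.png

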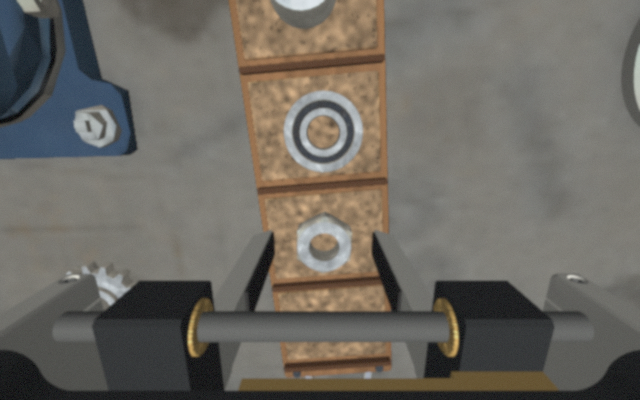

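The nut (324,243) is aligned with its flats facing the jaws.

```bash
python3 -m crank '[0.3,0,-0.5,3,0, 0.3,0,-0.5,4.5,0, 0.3,0,-0.5,4.5,0, 0.8,0,-0.5,4.5,0, 0.8,0,-0.5,4.5,0, 0.8,0,-0.5,4.5,0, 0.8,0,-0.5,4.5,0, 0.8,0,-0.5,4.5,0, 0.8,0,-0.5,4.5,0, 0.8,0,-0.5,4.5,0]'; python3 -m crank '[0.8,0,0,0,0, 0.8,0,0,0,0, 0.8,0,0,-8,0, 0.8,0,0,-25,0, 0.8,0,0,-55,0, 0.8,0,0,-90,0, 0.8,0,0,-125,0, 0.8,0,0,-160,0, 0.8,0,0,-195,0, 0.8,0,0,-215,0]';  python3 -c "
from h import *
delta([.4525,-.2430,.25],96.2)
f=frame('wrist'); cv2.imwrite('pics/w9.png',f['color'][:,:,::-1])"
```

```text
time: 13.17
tcp_pos: [0.4931, 0.2691, 0.2152]
ee_rot: [-0.0, 0.716, 0.698, 0.0]
force: [-0.1, 0.3, 1.1]
opening: 0.376
time: 14.0
tcp_pos: [0.4931, 0.269, 0.435]
ee_rot: [0.001, 0.716, 0.698, 0.003]
force: [0.9, 0.2, -0.1]
opening: 0.372
t 14.0 g [0.4942 0.2694 0.2546] yaw 88.54 tilt 0.35 op 0.372 F [ 0.9  0.2 -0.1] | shift [-513.3  -28.7    3.3] turn -7.7
```

View pics/w9.png

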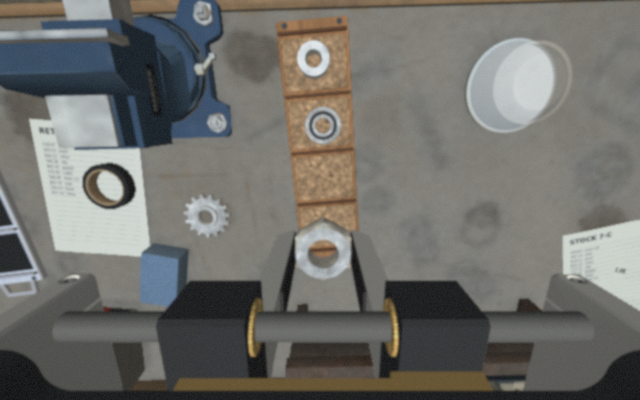

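Nut held at (323,250) with flats on the pads; its bay is empty.

```bash
python3 -m crank '[0.8,-10,0,-3,0, 0.8,-40,-2,-3,0, 0.8,-78,-4,-3,0, 0.8,-116,-6,-3,0, 0.8,-154,-8,-3,0, 0.8,-192,-10,-3,0, 0.8,-230,-12,-3,0, 0.8,-268,-15,-3,0, 0.8,-306,-17,-3,0, 0.8,-344,-19,-3,0]'; python3 -m crank '[0.8,-38,-2,0,-2, 0.8,-76,-4,0,-4, 0.8,-114,-6,0,-6, 0.8,-145,-8,0,-7.7, 0.8,-163,-9,0,-7.7, 0.8,-169,-9,20,-7.7, 0.8,-169,-9,50,-7.7, 0.8,-169,-9,80,-7.7, 0.8,-169,-9,80,-7.7, 0.8,-169,-9,80,-7.7]';  python3 -c "
from h import *
delta([.4525,-.2430,.036],96.2)
f=frame('wrist'); cv2.imwrite('pics/w10.png',f['color'][:,:,::-1])"
```

```text
time: 14.88
tcp_pos: [0.4637, -0.0764, 0.4312]
ee_rot: [-0.002, 0.716, 0.698, -0.001]
force: [0.6, -0.6, -0.9]
opening: 0.371
time: 15.72
tcp_pos: [0.4508, -0.2428, 0.3507]
ee_rot: [-0.004, 0.668, 0.744, -0.0]
force: [-0.1, 0.5, -0.3]
opening: 0.373
t 15.72 g [ 0.4497 -0.2421  0.1703] yaw 96.22 tilt 0.41 op 0.373 F [-0.1  0.5 -0.3] | shift [ -1.8   3.4 134.3] turn 0.0
```

View pics/w10.png

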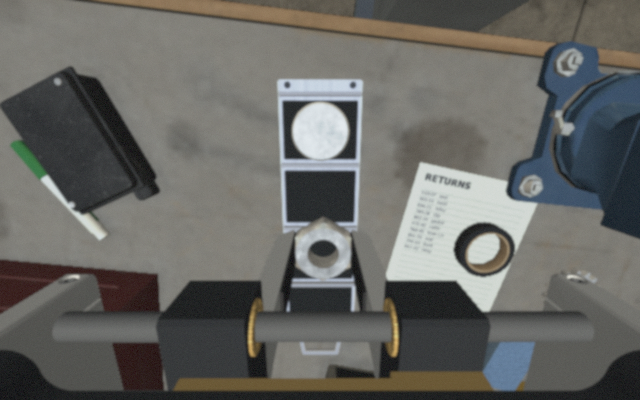

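```bash
python3 -m crank '[0.8,-1,1,10,0, 0.8,-1,2,35,0, 0.8,-1,3,70,0, 0.8,-1,3,100,0, 0.8,-1,3,115,0, 0.8,-1,3,122,0, 0.8,-1,3,122,0, 0.8,-1,3,122,0, 0.8,-1,3,122,0]';  python3 -c "
from h import *
delta([.4525,-.2430,.036],96.2)
f=frame('wrist'); cv2.imwrite('pics/w11.png',f['color'][:,:,::-1])"
```

```text
time: 16.52
tcp_pos: [0.456, -0.2443, 0.2328]
ee_rot: [0.002, 0.667, 0.745, 0.0]
force: [-0.1, -1.0, -0.4]
opening: 0.376
t 16.52 g [ 0.4566 -0.2447  0.0524] yaw 96.26 tilt 0.21 op 0.376 F [-0.1 -1.  -0.4] | shift [ 2.1 -3.9 16.3] turn 0.1
```

View pics/w11.png

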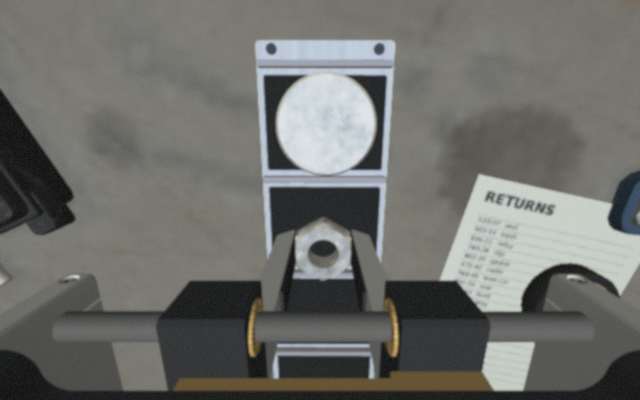

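```bash
python3 -m crank '[0.8,1,-2,4,0, 0.8,1.5,-3,9,0, 0.8,1.5,-3.5,13,0, 0.8,1.5,-3.5,15,0, 0.8,1.5,-3.5,15,0, 0.8,1.5,-3.5,15,0, 0.8,1.5,-3.5,15,0]';  python3 -c "
from h import *
delta([.4525,-.2430,.036],96.2)"
```

```text
time: 17.15
tcp_pos: [0.4517, -0.2427, 0.2161]
ee_rot: [0.0, 0.668, 0.745, 0.0]
force: [0.2, 0.2, -1.4]
opening: 0.375
t 17.15 g [ 0.4517 -0.2427  0.0357] yaw 96.24 tilt 0.01 op 0.375 F [ 0.2  0.2 -1.4] | shift [-0.4  0.8 -0.3] turn 0.0
```

```bash
python3 -m crank '[0.8,0,0.5,0.5,0, 0.5,0,0.5,0.5,0, 0.3,0,0.5,0.5,0, 0.2,0,0.5,0.5,0, 0.2,0,0.5,0.5,0, 0.2,0,0.5,0.5,0, 0.2,0,0.5,0.5,0, 0.2,0,0.5,-5,0, 0.2,0,0.5,-20,0, 0.2,0,0.5,-40,0]'; python3 -m crank '[0.2,0,0,-30,0, 0.2,0,0,-65,0, 0.2,0,0,-100,0, 0.2,0,0,-135,0, 0.2,0,0,-165,0, 0.2,0,0,-178,0, 0.2,0,0,-178,0]';  python3 -c "
from h import *
delta([.421,.2705,.255],93.8)
f=frame('wrist'); cv2.imwrite('pics/w12.png',f['color'][:,:,::-1])"
```

```text
time: 17.98
tcp_pos: [0.4515, -0.2422, 0.2557]
ee_rot: [-0.002, 0.668, 0.745, -0.0]
force: [-0.1, -0.3, 0.3]
opening: 0.796
time: 18.57
tcp_pos: [0.4525, -0.2429, 0.4385]
ee_rot: [0.004, 0.668, 0.745, 0.0]
force: [0.6, -0.1, 0.4]
opening: 0.797
t 18.57 g [ 0.4537 -0.2438  0.2581] yaw 96.25 tilt 0.49 op 0.797 F [ 0.6 -0.1  0.4] | shift [5.148e+02 2.340e+01 3.000e-01] turn 2.4
```

View pics/w12.png

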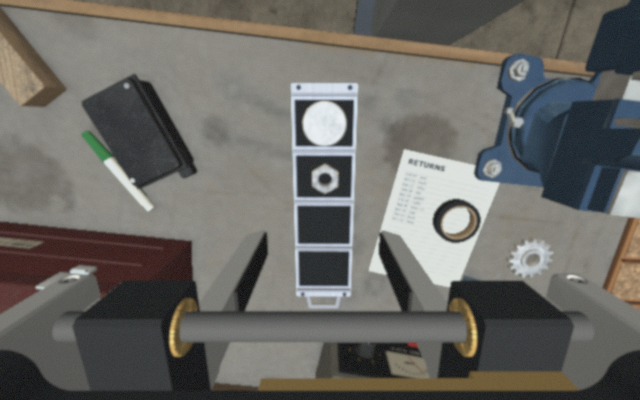

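Nut in the second bay at (325,178), centred. Now the bearing.

```bash
python3 -m crank '[0.2,10,0,0,0, 0.2,40,2,0,0, 0.2,78,4,0,0, 0.2,116,6,0,0, 0.2,154,7,0,0, 0.2,192,9,0,0, 0.2,230,11,0,0, 0.2,268,12,0,0, 0.2,306,14,0,0, 0.2,344,16,0,0]'; python3 -m crank '[0.2,38,2,0,1, 0.2,76,4,0,2, 0.2,114,6,0,2.4, 0.2,145,7,10,2.4, 0.2,165,7.5,40,2.4, 0.2,171,7.5,75,2.4, 0.2,171,7.5,110,2.4, 0.2,171,7.5,130,2.4, 0.2,171,7.5,130,2.4, 0.2,171,7.5,130,2.4]'; python3 -m crank '[0.2,0,0,0,0, 0.2,0,0,0,0]' ;python3 - <<'E'
from h import *
delta([.4215,.2705,.036],93.8)
f=frame('wrist'); c=cam(f); cv2.imwrite('pics/w13.png',f['color'][:,:,::-1])
E
```

```text
time: 19.45
tcp_pos: [0.4289, 0.1032, 0.4322]
ee_rot: [-0.002, 0.668, 0.745, -0.001]
force: [-0.3, 0.7, 0.0]
opening: 0.798
time: 20.28
tcp_pos: [0.4181, 0.2718, 0.3022]
ee_rot: [-0.001, 0.683, 0.731, -0.003]
force: [0.3, -0.4, -0.2]
opening: 0.798
time: 20.45
tcp_pos: [0.4199, 0.2721, 0.3055]
ee_rot: [0.0, 0.683, 0.73, 0.001]
force: [0.6, 0.5, 0.5]
opening: 0.802
t 20.45 g [0.4203 0.2723 0.1251] yaw 93.83 tilt 0.16 op 0.802 F [0.6 0.5 0.5] | shift [-2.   0.9 89.1] turn 0.0
```

View pics/w13.png

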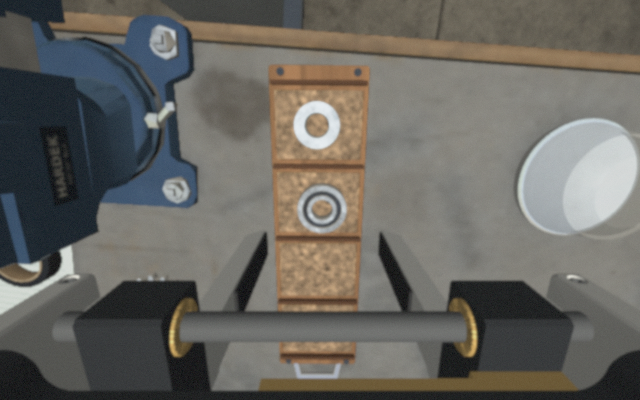

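```bash
python3 -m crank '[0.2,-1,0.5,10,0, 0.2,-1.5,1,35,0, 0.2,-1.5,1,60,0, 0.2,-1.5,1,80,0, 0.2,-1.5,1,86,0, 0.2,-1.5,1,86,0, 0.2,-1.5,1,86,0, 0.2,-1.5,1,86,0]';python3 - <<'E'
from h import *
delta([.4215,.2705,.035],93.8)
f=frame('wrist'); c=cam(f); cv2.imwrite('pics/w14.png',f['color'][:,:,::-1])
E
```

```text
time: 21.17
tcp_pos: [0.4212, 0.2707, 0.2194]
ee_rot: [0.0, 0.683, 0.73, 0.001]
force: [-0.2, -0.5, 0.0]
opening: 0.798
t 21.17 g [0.4216 0.271  0.039 ] yaw 93.84 tilt 0.16 op 0.798 F [-0.2 -0.5  0. ] | shift [-0.5 -0.2  4. ] turn 0.0
```

View pics/w14.png

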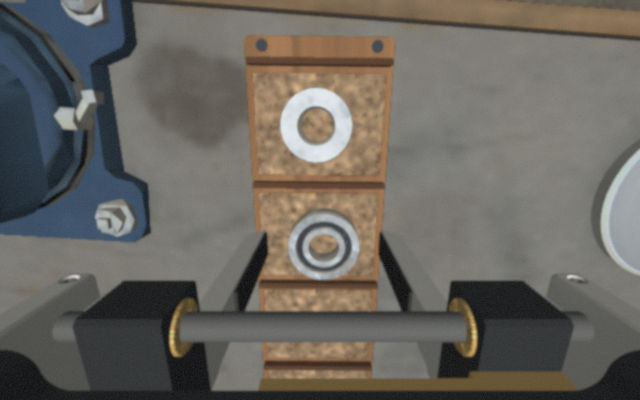

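Bearing centred between the pads at (323,244).

```bash
python3 -m crank '[0.2,0,0,2,0, 0.2,0,0,4,0, 0.2,0,0,4,0, 0.7,0,0,4,0, 0.7,0,0,4,0, 0.7,0,0,4,0, 0.7,0,0,4,0, 0.7,0,0,4,0, 0.7,0,0,4,0, 0.7,0,0,4,0]' 30; python3 -m crank '[0.7,0,0,0,0, 0.7,0,0,0,0, 0.7,0,0,-8,0, 0.7,0,0,-25,0, 0.7,0,0,-55,0, 0.7,0,0,-90,0, 0.7,0,0,-125,0, 0.7,0,0,-160,0, 0.7,0,0,-195,0, 0.7,0,0,-215,0]'; python3 -m crank '[0.7,0,0,0,0, 0.7,0,0,0,0]';  python3 -c "
from h import *
delta([.526,-.2350,.25],96.2)
f=frame('wrist'); cv2.imwrite('pics/w15.png',f['color'][:,:,::-1])"
```

```text
time: 22.05
tcp_pos: [0.4205, 0.2705, 0.2142]
ee_rot: [-0.0, 0.683, 0.73, 0.0]
force: [-0.2, -0.1, -0.3]
opening: 0.491
time: 22.88
tcp_pos: [0.4205, 0.2704, 0.4338]
ee_rot: [0.001, 0.683, 0.73, 0.003]
force: [0.5, 0.6, 0.3]
opening: 0.496
time: 23.05
tcp_pos: [0.4203, 0.2703, 0.4303]
ee_rot: [0.001, 0.683, 0.73, 0.001]
force: [-0.2, -0.2, -1.6]
opening: 0.495
t 23.05 g [0.4207 0.2705 0.2499] yaw 93.85 tilt 0.15 op 0.495 F [-0.2 -0.2 -1.6] | shift [-5.114e+02  7.110e+01 -4.000e-01] turn -2.4
```

View pics/w15.png

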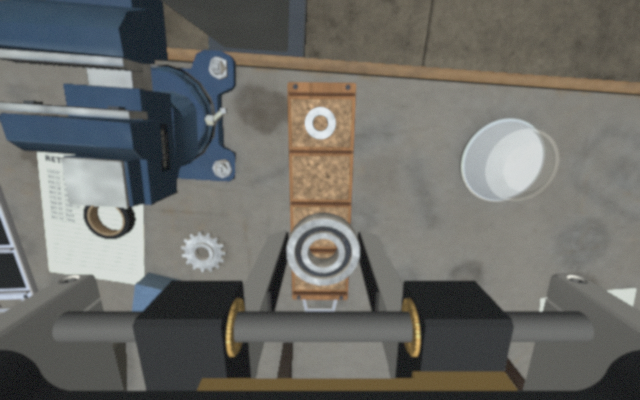

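Bearing held (0.495 × 94 = 46.5 mm). Crossing to bay 3.

```bash
python3 -m crank '[0.7,-10,1,-3,0, 0.7,-40,6,-3,0, 0.7,-78,11,-3,0, 0.7,-116,16,-3,0, 0.7,-154,21,-3,0, 0.7,-192,27,-3,0, 0.7,-230,32,-3,0, 0.7,-268,37,-3,0, 0.7,-306,42,-3,0, 0.7,-344,48,-3,0]'; python3 -m crank '[0.7,-38,5,0,-1, 0.7,-76,10,0,-2, 0.7,-114,16,0,-2.4, 0.7,-145,20,0,-2.4, 0.7,-162,23,10,-2.4, 0.7,-167,23,40,-2.4, 0.7,-167,23,75,-2.4, 0.7,-167,23,110,-2.4, 0.7,-167,23,130,-2.4, 0.7,-167,23,130,-2.4]'; python3 -m crank '[0.7,0,0,0,0, 0.7,0,0,0,0, 0.7,0,0,0,0]';  python3 -c "
from h import *
delta([.526,-.2350,.035],96.2)
f=frame('wrist'); cv2.imwrite('pics/w16.png',f['color'][:,:,::-1])"
```

```text
time: 23.93
tcp_pos: [0.4906, -0.072, 0.4304]
ee_rot: [-0.002, 0.683, 0.73, -0.001]
force: [1.4, 0.5, -1.3]
opening: 0.494
time: 24.77
tcp_pos: [0.5229, -0.233, 0.2954]
ee_rot: [-0.007, 0.668, 0.745, -0.001]
force: [-0.9, 0.8, -0.9]
opening: 0.488
time: 25.02
tcp_pos: [0.5262, -0.2347, 0.3038]
ee_rot: [0.002, 0.667, 0.745, 0.0]
force: [0.3, -0.5, 0.0]
opening: 0.494
t 25.02 g [ 0.5267 -0.235   0.1234] yaw 96.26 tilt 0.18 op 0.494 F [ 0.3 -0.5  0. ] | shift [ 0.2 -0.9 88.4] turn 0.1
```

View pics/w16.png

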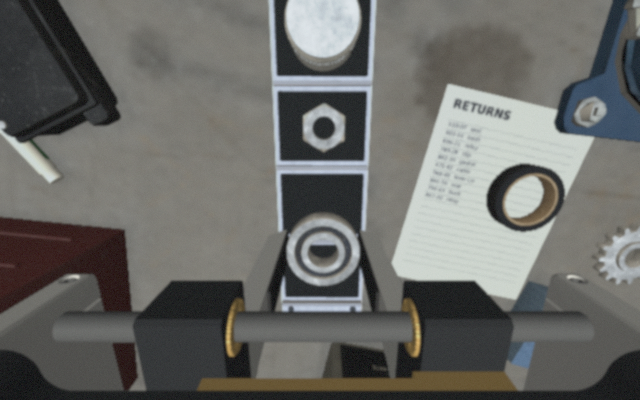

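```bash
python3 -m crank '[0.7,0,-0.5,10,0, 0.7,0,-0.5,35,0, 0.7,0,-0.5,60,0, 0.7,0,-0.5,75,0, 0.7,0,-0.5,82,0, 0.7,0,-0.5,82,0, 0.7,0,-0.5,82,0, 0.7,0,-0.5,82,0]'; python3 -c "
from h import *
delta([.526,-.2350,.035],96.2)"
```

```text
time: 25.73
tcp_pos: [0.5257, -0.235, 0.2214]
ee_rot: [0.001, 0.668, 0.745, 0.0]
force: [-0.6, 0.0, -0.4]
opening: 0.491
t 25.73 g [ 0.5261 -0.2352  0.041 ] yaw 96.24 tilt 0.15 op 0.491 F [-0.6  0.  -0.4] | shift [ 0.3 -0.1  6. ] turn 0.0
```

```bash
python3 -m crank '[0.7,0,0,3,0, 0.7,0,0,5.5,0, 0.7,0,0,5.5,0, 0.7,0,0,5.5,0]'; python3 -c "
from h import *
delta([.526,-.2350,.035],96.2)"
```

```text
time: 26.07
tcp_pos: [0.5251, -0.2347, 0.2148]
ee_rot: [0.0, 0.668, 0.745, 0.0]
force: [-0.2, -0.2, -1.2]
opening: 0.491
t 26.07 g [ 0.5251 -0.2347  0.0344] yaw 96.24 tilt 0.02 op 0.491 F [-0.2 -0.2 -1.2] | shift [-0.4  0.8 -0.6] turn 0.0
```

```bash
python3 -m crank '[0.5,0,0.5,0,0, 0.35,0,0.5,0,0, 0.2,0,0.5,0,0, 0.2,0,0.5,0,0, 0.2,0,0.5,0,0, 0.2,0,0.5,0,0, 0.2,0,0.5,0,0, 0.2,0,0.5,-5,0, 0.2,0,0.5,-20,0, 0.2,0,0.5,-40,0]'; python3 -m crank '[0.2,0,0,-30,0, 0.2,0,0,-65,0, 0.2,0,0,-100,0, 0.2,0,0,-135,0, 0.2,0,0,-165,0, 0.2,0,0,-178,0, 0.2,0,0,-178,0, 0.2,0,0,-178,0]';  python3 -c "
from h import *
delta([.3447,.2615,.25],93.8)
f=frame('wrist'); cv2.imwrite('pics/w17.png',f['color'][:,:,::-1])"
```

```text
time: 26.9
tcp_pos: [0.525, -0.2343, 0.2539]
ee_rot: [-0.002, 0.668, 0.745, -0.0]
force: [0.7, -0.2, -0.1]
opening: 0.803
time: 27.57
tcp_pos: [0.5254, -0.2345, 0.4333]
ee_rot: [0.001, 0.668, 0.745, 0.0]
force: [-0.5, 0.5, -0.4]
opening: 0.798
t 27.57 g [ 0.5256 -0.2346  0.2529] yaw 96.25 tilt 0.09 op 0.798 F [-0.5  0.5 -0.4] | shift [ 512.9 -125.9    2.3] turn 2.4
```

View pics/w17.png

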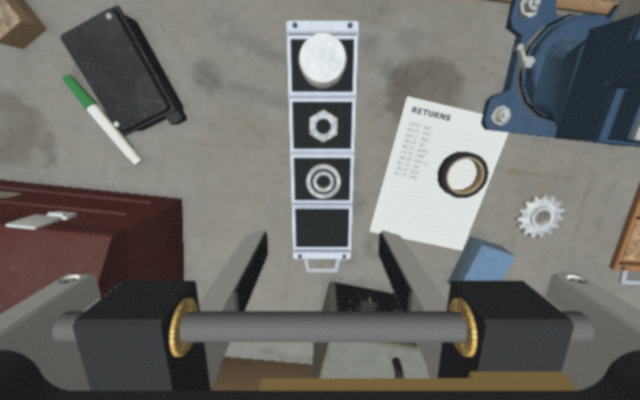

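Piston, nut and bearing are all centred; the last bay is free. Now the spacer.

```bash
python3 -m crank '[0.2,10,-2,0,0, 0.2,40,-10,0,0, 0.2,77,-19,0,0, 0.2,114,-28,0,0, 0.2,151,-37,0,0, 0.2,188,-46,0,0, 0.2,225,-55,0,0, 0.2,262,-64,0,0, 0.2,299,-73,0,0, 0.2,336,-82,0,0]'; python3 -m crank '[0.2,37,-9,0,1, 0.2,74,-18,0,2, 0.2,111,-27,0,2.4, 0.2,145,-36,10,2.4, 0.2,169,-42,35,2.4, 0.2,175,-44,65,2.4, 0.2,175,-44,95,2.4, 0.2,175,-44,120,2.4, 0.2,175,-44,120,2.4, 0.2,175,-44,120,2.4]'; python3 -m crank '[0.2,0,0,0,0, 0.2,0,0,0,0, 0.2,0,0,0,0]' ;python3 - <<'E'
from h import *
delta([.3447,.2615,.038],93.8)
f=frame('wrist'); c=cam(f); cv2.imwrite('pics/w18.png',f['color'][:,:,::-1])
E
```

```text
time: 28.45
tcp_pos: [0.4055, 0.0922, 0.4311]
ee_rot: [-0.001, 0.668, 0.744, -0.001]
force: [0.2, 0.1, 0.0]
opening: 0.8
time: 29.28
tcp_pos: [0.3435, 0.2594, 0.311]
ee_rot: [-0.001, 0.683, 0.731, -0.003]
force: [0.3, -0.3, 1.4]
opening: 0.795
time: 29.53
tcp_pos: [0.3453, 0.2598, 0.3141]
ee_rot: [0.0, 0.683, 0.73, 0.002]
force: [0.3, 1.1, 0.2]
opening: 0.8
t 29.53 g [0.3458 0.26   0.1337] yaw 93.82 tilt 0.18 op 0.8 F [0.3 1.1 0.2] | shift [ 1.4 -1.3 95.7] turn 0.0
```

View pics/w18.png

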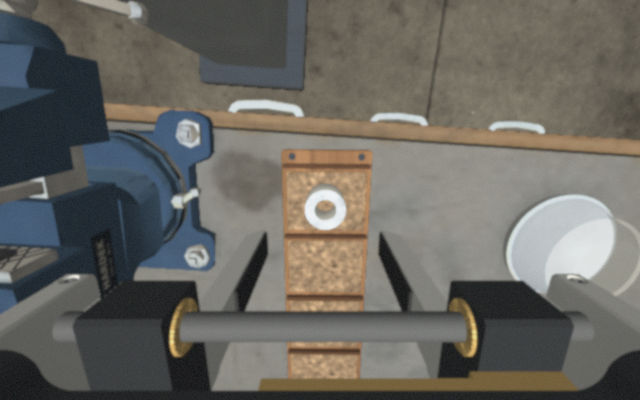

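```bash
python3 -m crank '[0.2,0.5,-0.5,10,0, 0.2,1,-1,35,0, 0.2,1,-1,60,0, 0.2,1,-1,80,0, 0.2,1,-1,86,0, 0.2,1,-1,86,0, 0.2,1,-1,86,0, 0.2,1,-1,86,0]';python3 - <<'E'
from h import *
delta([.3447,.2615,.038],93.8)
f=frame('wrist'); c=cam(f); cv2.imwrite('pics/w19.png',f['color'][:,:,::-1])
E
```

```text
time: 30.25
tcp_pos: [0.3445, 0.2609, 0.2279]
ee_rot: [0.0, 0.683, 0.73, 0.001]
force: [0.7, 1.1, 0.3]
opening: 0.799
t 30.25 g [0.3449 0.2612 0.0475] yaw 93.84 tilt 0.17 op 0.799 F [0.7 1.1 0.3] | shift [ 0.3 -0.2  9.5] turn 0.0
```

View pics/w19.png

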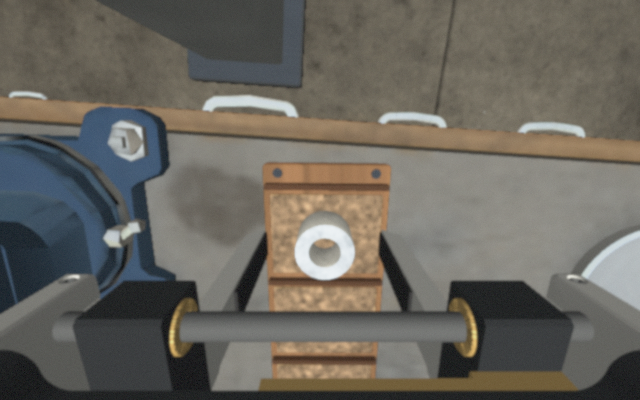

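Spacer centred at (325,245).

```bash
python3 -m crank '[0.2,0,0,5,0, 0.2,0,0,9,0, 0.2,0,0,9,0, 0.2,0,0,9,0, 0.8,0,0,9,0, 0.8,0,0,9,0, 0.8,0,0,9,0, 0.8,0,0,9,0, 0.8,0,0,9,0, 0.8,0,0,9,0]' 30; python3 -m crank '[0.8,0,0,0,0, 0.8,0,0,0,0, 0.8,0,0,0,0, 0.8,0,0,-8,0, 0.8,0,0,-25,0, 0.8,0,0,-55,0, 0.8,0,0,-90,0, 0.8,0,0,-125,0, 0.8,0,0,-160,0, 0.8,0,0,-195,0]'; python3 -m crank '[0.8,0,0,-20,0, 0.8,0,0,-20,0, 0.8,0,0,-20,0]';  python3 -c "
from h import *
delta([.5993,-.2272,.25],96.2)
f=frame('wrist'); cv2.imwrite('pics/w20.png',f['color'][:,:,::-1])"
```

```text
time: 31.13
tcp_pos: [0.3437, 0.2606, 0.2177]
ee_rot: [-0.0, 0.683, 0.73, 0.0]
force: [-0.2, 0.4, -0.6]
opening: 0.409
time: 31.97
tcp_pos: [0.343, 0.2602, 0.415]
ee_rot: [0.0, 0.683, 0.73, 0.0]
force: [1.6, 0.4, -0.8]
opening: 0.399
time: 32.22
tcp_pos: [0.3435, 0.2604, 0.4337]
ee_rot: [0.0, 0.683, 0.73, 0.001]
force: [0.1, 0.4, -1.0]
opening: 0.398
t 32.22 g [0.3439 0.2606 0.2533] yaw 93.84 tilt 0.15 op 0.398 F [ 0.1  0.4 -1. ] | shift [-503.8  222.1    3.3] turn -2.4
```

View pics/w20.png

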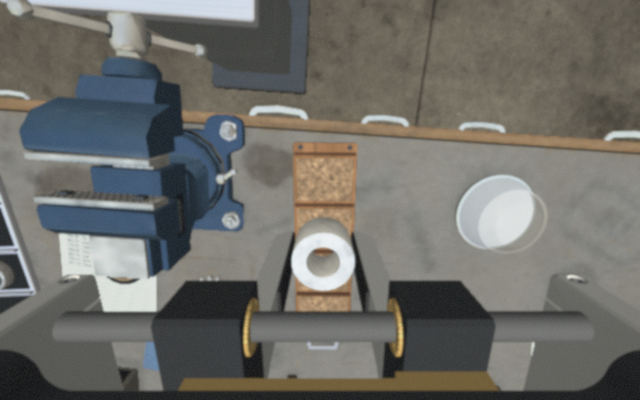

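```bash
python3 -m crank '[0.8,-10,4,0,0, 0.8,-38,17,0,0, 0.8,-73,32,0,0, 0.8,-108,48,0,0, 0.8,-143,63,0,0, 0.8,-178,78,0,0, 0.8,-213,94,0,0, 0.8,-248,109,0,0, 0.8,-283,125,0,0, 0.8,-318,140,0,0]'; python3 -m crank '[0.8,-35,15,0,-1, 0.8,-70,31,0,-2, 0.8,-105,46,0,-2.4, 0.8,-140,62,0,-2.4, 0.8,-167,74,0,-2.4, 0.8,-182,81,0,-2.4, 0.8,-186,82,20,-2.4, 0.8,-186,82,50,-2.4, 0.8,-186,82,80,-2.4, 0.8,-186,82,100,-2.4]'; python3 -m crank '[0.8,0,0,0,0, 0.8,0,0,0,0, 0.8,0,0,0,0]';  python3 -c "
from h import *
delta([.5993,-.2272,.0385],96.2)
f=frame('wrist'); cv2.imwrite('pics/w21.png',f['color'][:,:,::-1])
f=frame('side'); cv2.imwrite('pics/s21.png',cv2.resize(f['color'][60:220,180:400,::-1],None,fx=3.5,fy=3.5))"
```

```text
time: 33.1
tcp_pos: [0.5047, -0.0492, 0.4301]
ee_rot: [-0.002, 0.683, 0.73, -0.001]
force: [0.3, -0.2, -0.1]
opening: 0.395
time: 33.93
tcp_pos: [0.5975, -0.2271, 0.3269]
ee_rot: [-0.004, 0.668, 0.744, -0.001]
force: [-0.3, 1.3, -0.9]
opening: 0.397
time: 34.18
tcp_pos: [0.5992, -0.2275, 0.3327]
ee_rot: [-0.0, 0.668, 0.745, 0.0]
force: [0.1, 0.1, -0.0]
opening: 0.4
t 34.18 g [ 0.5992 -0.2275  0.1523] yaw 96.25 tilt 0.01 op 0.4 F [ 0.1  0.1 -0. ] | shift [3.000e-01 1.000e-01 1.138e+02] turn 0.0
```

View pics/w21.png

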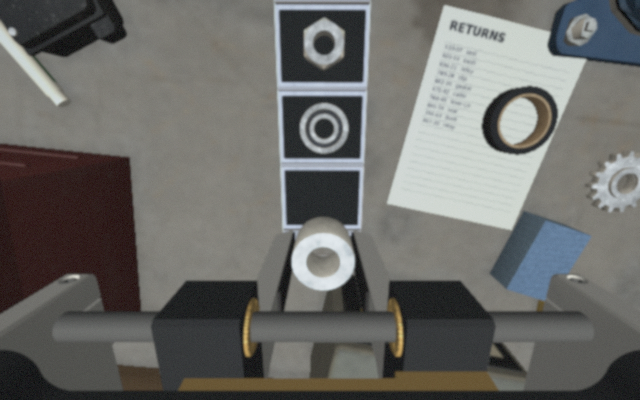

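View pics/s21.png

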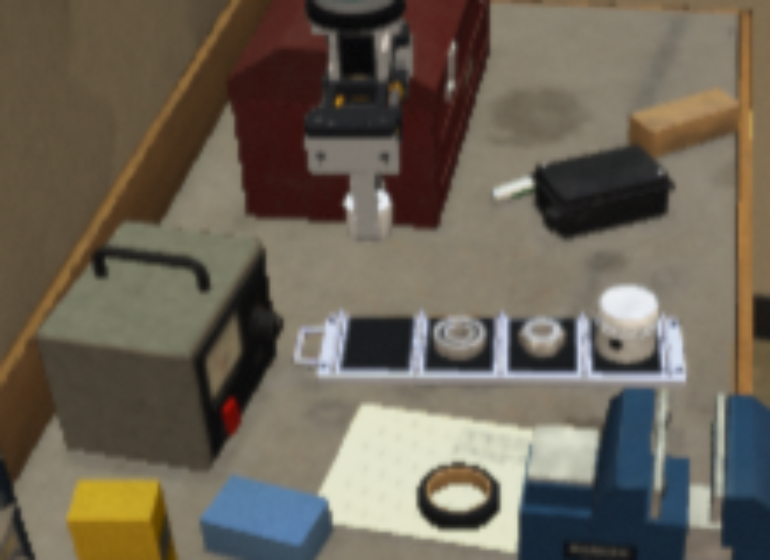

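```bash
python3 - <<'E'
from h import *
ct,cs=cam(frame('top')),cam(frame('side'))
print("base corner",onplane(cs,(240,192.9),0))
# front-face corners in top0: bottom right ~ (395,134); bottom-left ~(336,128); top edge right (402,75)...
for uv in ((395,134),(336,128),(375,128)): print(uv,onplane(ct,uv,0),onplane(ct,uv,.1))
print("proj of gripper front at z .12:",proj(ct,(.64,-.227,.12)),proj(ct,(.64,-.14,.12)),proj(ct,(.64,-.315,.12)))
E
python3 -c "
import cv2
t=cv2.imread('pics/top0.png');cv2.imwrite('pics/tc2.png',cv2.resize(t[55:185,320:440],None,fx=4.5,fy=4.5,interpolation=2))"
```

```text
base corner [ 7.09992423e-01 -5.99797001e-02  1.11022302e-16]
(395, 134) [ 0.693384   -0.21939421  0.        ] [ 0.65765228 -0.20404959  0.1       ]
(336, 128) [ 0.70507087 -0.05408662  0.        ] [ 0.66849015 -0.05075085  0.1       ]
(375, 128) [ 0.70903879 -0.16332691  0.        ] [ 0.67216981 -0.15205533  0.1       ]
proj of gripper front at z .12: [405.20919513 138.27369317] [371.03714575 137.09085243] [439.82415667 139.47186498]
```

View pics/tc2.png

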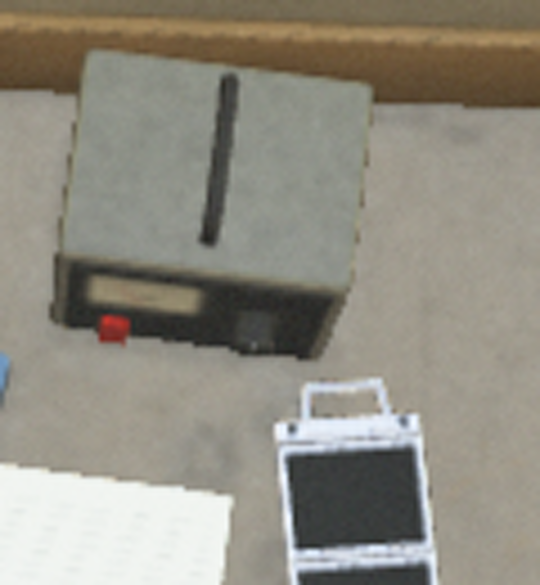

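The instrument's front face starts at x ≈ 0.69, about 45 mm clear of the gripper body. Descending.

```bash
python3 -m crank '[0.8,0,0,10,0, 0.8,0,0,35,0, 0.8,0,0,65,0, 0.8,0,0,90,0, 0.8,0,0,103,0, 0.8,0,0,108,0, 0.8,0,0,108,0, 0.8,0,0,108,0, 0.8,0,0,108,0]'; python3 -c "
from h import *
delta([.5993,-.2272,.038],96.2)"
```

```text
time: 35.13
tcp_pos: [0.5996, -0.2277, 0.2261]
ee_rot: [0.001, 0.668, 0.745, 0.0]
force: [-0.1, -1.0, -1.2]
opening: 0.398
t 35.13 g [ 0.6001 -0.2279  0.0457] yaw 96.25 tilt 0.17 op 0.398 F [-0.1 -1.  -1.2] | shift [ 0.8 -0.7  7.6] turn 0.0
```

```bash
python3 -m crank '[0.8,0.5,0,4,0, 0.8,0.5,0,7,0, 0.8,0.5,0,7,0, 0.8,0.5,0,7,0, 0.8,0.5,0,7,0]'; python3 -c "
from h import *
delta([.5993,-.2272,.038],96.2)"
```

```text
time: 35.55
tcp_pos: [0.5989, -0.2269, 0.2178]
ee_rot: [0.0, 0.668, 0.745, 0.0]
force: [0.2, 0.8, -0.7]
opening: 0.4
t 35.55 g [ 0.5989 -0.2269  0.0374] yaw 96.25 tilt 0.01 op 0.4 F [ 0.2  0.8 -0.7] | shift [-0.3  0.3 -0.6] turn 0.0
```

```bash
python3 -m crank '[0.6,0,0,0,0, 0.4,0,0,0,0, 0.2,0,0,0,0, 0.2,0,0,0,0, 0.2,0,0,0,0, 0.2,0,0,0,0, 0.2,0,0,0,0, 0.2,0,0,-5,0, 0.2,0,0,-20,0, 0.2,0,0,-40,0]'; python3 -m crank '[0.2,0,0,-30,0, 0.2,0,-10,-65,0, 0.2,0,-40,-100,0, 0.2,0,-75,-135,0, 0.2,0,-110,-160,0, 0.2,0,-140,-165,0, 0.2,0,-150,-165,0, 0.2,0,-150,-165,0, 0.2,0,-150,-165,0, 0.2,0,-150,-165,0]';  python3 -c "
from h import *
delta([.5993,-.2272,.25],96.2)
f=frame('wrist'); cv2.imwrite('pics/w22.png',f['color'][:,:,::-1])
f=frame('side'); cv2.imwrite('pics/s22.png',cv2.resize(f['color'][60:220,180:400,::-1],None,fx=3.5,fy=3.5))"
```

```text
time: 36.38
tcp_pos: [0.5984, -0.2266, 0.2567]
ee_rot: [-0.002, 0.668, 0.745, -0.0]
force: [0.0, 0.2, 0.6]
opening: 0.803
time: 37.22
tcp_pos: [0.4507, -0.2433, 0.422]
ee_rot: [-0.0, 0.668, 0.745, 0.0]
force: [-0.1, -0.7, 0.2]
opening: 0.797
t 37.22 g [ 0.4508 -0.2431  0.2416] yaw 96.25 tilt 0.05 op 0.797 F [-0.1 -0.7  0.2] | shift [ -0.3 149.4  -8.4] turn 0.0
```

View pics/w22.png

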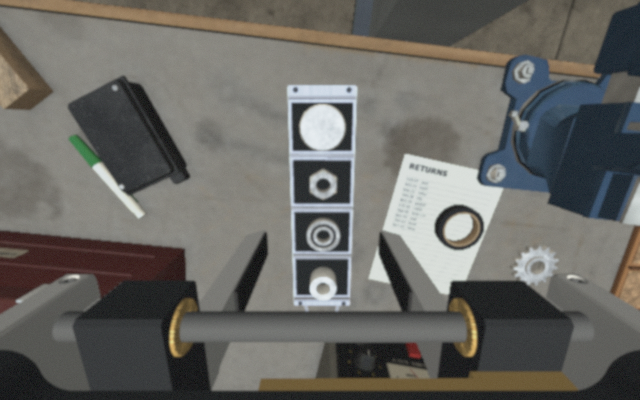

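View pics/s22.png

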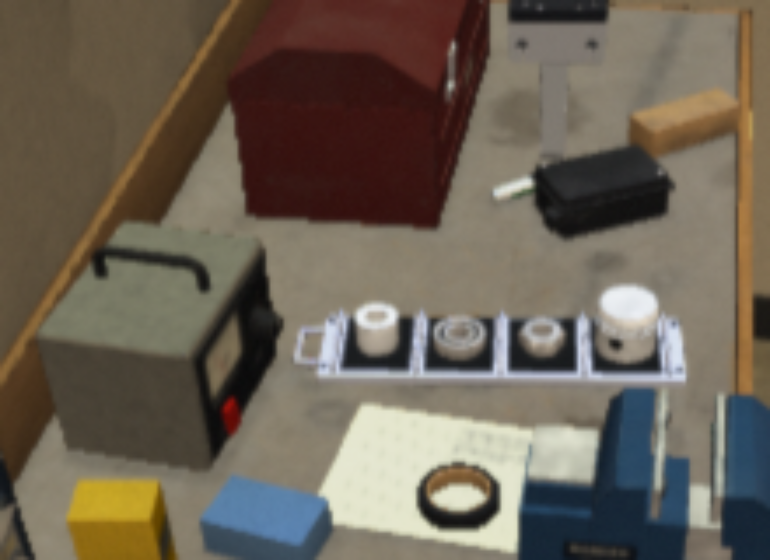

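All four parts stand upright in their bays: wrist view piston (322,128), nut (323,185), bearing (322,236), spacer (322,282). The gripper is clear. Now a numeric check.

Run:
```python
from h import *
fs,fw=frame("side"),frame("wrist"); cs,cw=cam(fs),cam(fw)
B=np.array([[.379,-.2508],[.4525,-.2428],[.526,-.235],[.5993,-.2270]]); u=(B[3]-B[0])/np.linalg.norm(B[3]-B[0])
def bl(f,p,r):
    x0,y0=int(p[0]-r),int(p[1]-r); g=cv2.resize(f["color"][y0:y0+2*r,x0:x0+2*r],None,fx=8,fy=8,interpolation=2).min(2)
    m=(g>95).astype(np.uint8); n,l,s,c=cv2.connectedComponentsWithStats(m)
    cc,_=cv2.findContours(m,0,2); k=min((c for c in cc if cv2.contourArea(c)>3000),key=lambda c:abs(cv2.boundingRect(c)[0]+cv2.boundingRect(c)[2]/2-8*r)+abs(cv2.boundingRect(c)[1]+cv2.boundingRect(c)[3]/2-8*r))
    M=cv2.moments(cv2.convexHull(k)); return (np.array([M["m10"],M["m01"]])/M["m00"]+.5)/8-.5+[x0,y0]
for n,i,z,ps,pw,rs,rw in (("nut",1,.022,(334.5,156),(323,185),8,17),("bearing",2,.021,(311,156),(322,236),9,19)):
    a,b=bl(fs,ps,rs),bl(fw,pw,rw); p,e=tri(cs,a,cw,b); d=p[:2]-B[i]
    print(n,p.round(4),"err",round(e,4),"along/across mm",(d@u*1e3).round(1),((d[1]*u[0]-d[0]*u[1])*1e3).round(1),onplane(cs,a,z)[:2].round(4),onplane(cw,b,z)[:2].round(4))
# spacer: top hole centres picked by eye
from m4 import face
S=face(fs["color"],[(287.5,150)],[9],170,"s");W=face(fw["color"],[(323,287)],[15],140,"w")
p,e=tri(cs,S[0][0],cw,W[0][0]);d=p[:2]-B[3]; print("spacer",p.round(4),e,d@u*1e3,S[0],W[0],onplane(cs,S[0][0],.044)[:2],onplane(cw,W[0][0],.044)[:2])
s=observe();print(s["time"],s["force"])
# bystanders before/after (top view dark/bright diff)
f=frame("top")["color"].astype(int); o=cv2.imread("pics/top0.png")[:,:,::-1].astype(int)
print("tape diff",np.abs(f-o)[185:213,315:342].mean(),"sprocket diff",np.abs(f-o)[166:193,267:293].mean())
```

```text
nut [ 0.4538 -0.2438  0.0322] err 0.0029 along/across mm 1.2 -1.1 [ 0.4565 -0.2583] [ 0.4545 -0.2434]
bearing [ 0.5281 -0.2357  0.0326] err 0.0005 along/across mm 2.0 -1.0 [ 0.5305 -0.2514] [ 0.5333 -0.2352]
spacer [ 0.6035 -0.2255  0.0477] 0.010056805783318254 4.370516081621528 (array([287.11882401, 150.05522537]), array([ 8.16923904, 12.20642853])) (array([322.49376488, 296.04446793]), array([30.29311562, 46.70949554])) [ 0.59973501 -0.22589778] [ 0.61195734 -0.22601198]
37.4167 [ 0.10358784 -0.11529929 -0.49601789]
tape diff 1.185626102292769 sprocket diff 1.7160493827160495
```

The side blobs are clipped (heights come out at 32 mm) and the spacer's wrist blob merges with the rail, so I'll take a cleaner wrist view from farther forward.

```bash
python3 -m crank '[0,0,20,0,0, 0,0,55,-10,0, 0,0,90,-10,0, 0,0,115,-10,0, 0,0,120,-10,0, 0,0,120,-10,0, 0,0,120,-10,0, 0,0,120,-10,0]'
cat > m5.py <<'E'
from h import *
f=frame("wrist"); c=cam(f)
B=np.array([[.379,-.2508],[.4525,-.2428],[.526,-.235],[.5993,-.2270]]); u=(B[3]-B[0])/np.linalg.norm(B[3]-B[0])
im=f["color"].copy(); big=cv2.resize(im,None,fx=4,fy=4,interpolation=2); g=big.min(2); g0=(g>100).astype(np.uint8)
for n,i,z in (("piston",0,.062),("nut",1,.030),("bearing",2,.028),("spacer",3,.044)):
    # restrict to bay floor window
    q=np.array([proj(c,[*(B[i]+u*a+np.array([-u[1],u[0]])*b),.014 if n!="piston" else .05]) for a,b in ((-.031,-.033),(-.031,.033),(.031,.033),(.031,-.033))])
    m=np.zeros_like(g0); cv2.fillPoly(m,[(q*4+1.5).astype(np.int32)],1); m&=g0
    cc,_=cv2.findContours(m,0,2); k=cv2.convexHull(max(cc,key=cv2.contourArea)); M=cv2.moments(k)
    p=(np.array([M["m10"],M["m01"]])/M["m00"]-1.5)/4
    zz={"piston":.062,"nut":.022,"bearing":.021,"spacer":.036}[n]
    P=onplane(c,p,zz)[:2]; d=P-B[i]; print(n,p.round(1),P.round(4),"along",(d@u*1e3).round(1),"across",((d[1]*u[0]-d[0]*u[1])*1e3).round(1),cv2.boundingRect(k))
    cv2.drawContours(big,[k],-1,(255,0,0),2)
cv2.imwrite("pics/chk.png",cv2.resize(big[:1300,1000:1600][:,:,::-1],None,fx=.46,fy=.46))
E
python3 m5.py
```

```text
time: 38.13
tcp_pos: [0.5682, -0.2302, 0.4324]
ee_rot: [-0.001, 0.668, 0.744, -0.0]
force: [0.4, -0.2, 0.8]
opening: 1.006
piston [322.3  20.7] [ 0.3858 -0.2514] along 6.7 across -1.3 (1175, 0, 242, 196)
nut [322.6  91.2] [ 0.453  -0.2437] along 0.4 across -0.9 (1233, 297, 119, 140)
bearing [322.7 150.5] [ 0.5275 -0.2354] along 1.5 across -0.5 (1220, 530, 146, 148)
spacer [322.6 207.8] [ 0.6035 -0.2272] along 4.2 across -0.6 (1203, 759, 180, 127)
```

View pics/chk.png

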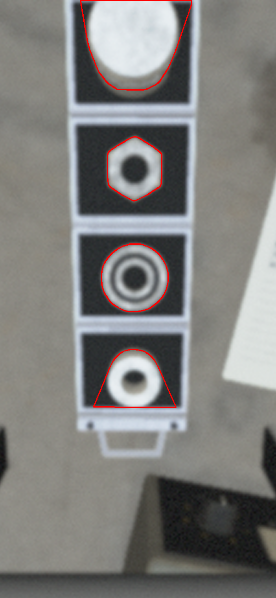

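```bash
python3 -c "
from cell import *
s=observe();print(s['time'],s['force'],s['opening']);print(job_done())"
```

```text
38.1833 [-0.1133543  -0.089488   -0.49147863] 0.999437147636762
the job is handed in; nothing more can be done
None
```

I moved all four parts into the aluminium rack in reverse order and handed the job in at about 38 s; no verdict was reported. From the free end to the handle they now lie piston, nut, bearing, spacer.

**Last checks:**

| Part | Measured from the bay's centre | How |
|---|---|---|
| Nut | within 1.5 mm, along and across | clean wrist view |
| Bearing | within 1.5 mm, along and across | clean wrist view |
| Piston | less than 1 mm | top and side views, right after placing |
| Spacer | about 1 mm | side view only |

The gripper was open and clear of everything at hand-in. The tape roll and sprocket look unchanged in before/after top pictures.

**Checks that disagreed:**
- In the last wrist view the piston read 6.7 mm off along the rack and the spacer 4.2 mm. Their outlines there were cut off by the mask or ran into the rack rail, so I discounted both readings.
- A first check by side and wrist views gave nut and bearing heights 10 mm too high, because the side outlines were clipped. I repeated it with the clean wrist view, which gave positions but no new height.

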